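Lengthen the shaker's rack holder by one button hole and load the tube rack

ROBOT

A 6-joint arm with a two-finger parallel gripper is mounted at the origin on a cart in front of the work surface, level with it; the furniture and walls round the work are solid. World frame = base frame: x ahead of the robot, y to its left, z up, the work surface at z = 0. Lengths are in mm, angles in degrees, forces in N, time in s.
With the tool pointing down it reaches from about 300 to 1000 mm from the base axis. Payload 5.1 kg.
Tool frame: the origin (TCP) lies between the finger pads; the fingertips stand 11 mm ahead of it and the grasp point (between the pads) lies 8 mm behind it; z points along the fingers, y is the direction in which the jaws open and shut (so a half turn about z gives the same grasp; the last joint's range is limited). The gripper opens to 95 mm and grips with 3 to 60 N. Pads are 20 mm wide; open, the fingers measure 119 mm over their backs; the gripper's body (75 mm by 180 mm) begins 59 mm behind the grasp point.
Start: joints at [66.429, 7.093, 94.555, -0, 78.352, -4.733], TCP at [209.91, 615.16, 225.656] pointing down, gripper open.
Joint ranges: [-149.61, 149.61], [-58.7, 133.49], [1.44, 155.28], [-77.14, 257.14], [18.33, 153.61], [-166.67, 166.67]. Speed limits (degrees/s): [147.25, 147.25, 180, 180, 180, 180].

INTERFACE

Orientations are given as [roll, pitch, yaw] about the fixed x, y, z axes, in that order (R = Rz(yaw) Ry(pitch) Rx(roll)).
In Python, from cell import env, snapshot gives the robot as it stands.
- The arm moves only by the tool step_arm, never from a script. Its arguments are lists of equal length, an entry for each row: "linear": the shift along the world's x, y, z in mm, a list of three; "twist": the turn, a rotation vector about the world's x, y, z in degrees, a list of three; "jaw": the finger opening in mm, from 0 to 95.1. In form: {"linear": [[tx, ty, tz], ...], "twist": [[rx, ry, rz], ...], "jaw": [jaw, ...]}. A call has 1 to 5 rows; each row shifts and turns the commanded pose from where the row before left it; what a row does not reach is not made up. A row lasts 1/8 s, in which the tool goes at most 62.5 mm and 10.7 degrees, less where a joint would pass 70% of its speed; a pose out of reach is approached as far as the arm can. A call is refused whole if a number of a shift passes 62.5 or a number of a turn 10.7, either way. A call with a gripper value outside its range is refused whole. The fingers move at their own pace and stop on an object; "grip_force" is the grip in N (left out, the last holds). Time passes only in rows, so rows that do not move let the fingers close. It gives the time, the measured TCP pose, the force and the opening at its end, in the units of the state.
- env.sense(): the state, without advancing time (a new reading comes with each control period).
- snapshot(name): name is "scene" or "top" or "wrist"; returns a dict with "image" (400x640x3 uint8, red, green, blue), "fx", "fy", "cx", "cy" (pixels), "world_to_cam" (4x4, takes a point from world to camera coordinates). Camera axes: x right, y down, z forward; pixel columns grow to the right and rows downward; lengths in mm; the calibration is good to about 2 mm. The wrist camera is an equidistant fisheye: a pixel r from the principal point sees the ray r / f radians off the axis. A picture is of the moment at which its call begins. There is no depth.
- env.finish_job(): hands the job in, once; it reports no verdict.
The state is a dict: "t": time; "joint_positions": joint angles; "qd": joint speeds; "joint_efforts": joint torques, N m; "position": TCP position; "eef_rot": TCP orientation; "force": force on the tool from outside, world axes, zero at the start; "ft_torque": the same for the moment, N m; "gripper_width": opening from 0.0 (shut) to 1.0 (fully open).
Only numpy, scipy, OpenCV 4.12 (cv2) and the standard library are available. Lean on these libraries where they do the work, as an engineer would, in place of code of your own. Each camera call takes 0.05 s, during which the arm holds its last target.

TASK

The rack of capped sample tubes is to go on the platform shaker, but the shaker's rack holder is locked one hole too short for it. Press the sprung button of the holder's tube down, push the sliding tube outward by its thumb tab until the button pops up in the next hole, never forcing it, and then set the rack upright in the lengthened bay, flat on the deck between the two end stops, and let go of it. Leave the tip box, the cotton jar and the timer where they are.

Things in the scene. Friction and masses are not known exactly. Their poses are not given: they have to be found in the camera images.
- shaker: Platform shaker fixed to the bench: white box 152 x 222 mm, aluminium plate on top. Origin: under its middle, at bench height. x: from its operating panel (robot side) to its back; y: along the rack holder, the way the sliding tube goes outward; z up. The deck a rack stands on is 78 mm above the bench. The telescoping tube runs along y in front of the bay, its axis at x = -62 mm.
- bay (a point): Centre, on the deck, of the holder's bay once lengthened; axes as the shaker's. Two end stops 14 mm thick rise 24 mm above the deck: the fixed one's inner face is at y = -77 mm from here; the sliding one stands in the bay's way until the holder is lengthened, and then leaves the rack about 3 mm of play at either end. Low lips bound it at x = -35 and +35 mm, tops 8 mm above the deck.
- tab (a point): Thumb tab on the sliding outer tube (24 mm square aluminium, upper face 13 mm above the deck): black upright plate, 24 mm wide (x), 8 mm thick (y), top 22 mm above that face. Point: middle of its side that faces the button, 10 mm above the tube's upper face. Push it to the shaker's +y. At the start the button's axis is 11 mm from this side. Axes as the shaker's.
- button_top (a point): Top of the sprung button, a 14 mm steel dome in the fixed inner tube. Up in a hole it stands 7 mm above the outer tube's upper face and locks the tube. It takes 2.5 N to start it down and 4.5 N to press it level with that face. Then a push of about 12 N on the tab rides it under the hole's edge, where it stays down by itself until the next hole comes over it.
- slider (a joint): Travel (m) of the sliding outer tube and its end stop: about 0 in the first hole (start). The next hole comes over the button 2 to 6 cm farther on; it must be found by feel. The hole, like the first 15 mm wide, lies in line with it on the side away from the tab. It drags with about 4 N and stops dead when the button has jumped up; play about 1 mm each way. Pushing it with over 15 N against the edge of the button is forcing.
- button (a joint): How far the button is pressed down (m): 0 up, 0.007 level with the outer tube's upper face, 0.0095 when held down by the tube's wall between two holes. A finger lying over a hole keeps it from jumping up there.
- rack_mid (a point): Middle of the tube rack, 33 mm above its underside. Blue, 62 (its x) x 148 (its y) x 66 mm high; four fixed capped tubes in the end holes reach 89 mm; the middle 80 mm of its length is free of tubes. About 0.27 kg. To hold it across x at mid-length: the edges of its shelves, 26-29 and 52-55 mm above its underside, are 54 mm apart. Either way round in the bay, its y along the bay's.
- tip_box: Pipette tip box with a clear lid, 68 x 118 x 76 mm, origin at the centre of its underside; to be left alone.
- cotton_jar: Jar with a metal lid, 68 mm wide and 98 mm high, origin at the centre of its underside; to be left alone.
- timer: Small bench timer, 66 x 58 x 20 mm, origin at the centre of its underside; to be left alone.

How it is judged:
By the outcome, as a careful person would: the job done as asked, in the order asked, and still so for the second after the job is handed in, with the robot touching nothing.
It also fails if it takes over 67 s, if anything falls off the work surface, if the arm or the gripper's body presses on something with over 40 N, if the wrist force passes 120 N, or if a joint passes its speed limit or range.

## Working session

There is one attempt and no reset: what is moved stays moved. The work goes in short steps, Python scripts to look and compute and a tool call to move; the robot and the scene stay as the last step left them, time stands still between calls to the robot, and variables do not carry over. Pictures are saved under pics/ and viewed, and the job is handed in when it is done.

Besides the shell and the picture viewer there is one more tool, called by a JSON object that holds its "api" and its "payload", one argument or row to a line. step_arm: Moves the arm, as the interface text tells. Its arguments: {"type":"object","properties":{"linear":{"type":"array"},"twist":{"type":"array"},"jaw":{"type":"array"},"grip_force":{"type":"number"}},"required":["linear","twist","jaw"]}

```bash
ls; mkdir -p pics
python3 - <<'E'
from cell import env, snapshot
import cv2,json,numpy as np
for n in ["scene","top","wrist"]:
    s=snapshot(n); cv2.imwrite(f"pics/a_{n}.png",s["image"][:,:,::-1])
    print(n,s["fx"],s["fy"],s["cx"],s["cy"]); print(np.round(s["world_to_cam"],4).tolist())
print(env.sense())
E
```

```text
pics
scene 481.536030678033 481.536030678033 318.87813884337066 193.4981372873554
[[0.7115, -0.7026, 0.0124, -290.4573], [-0.4936, -0.5122, -0.7028, 376.3968], [0.5001, 0.494, -0.7112, 1237.3489], [0.0, 0.0, 0.0, 1.0]]
top 377.7092507722344 377.7092507722344 315.9696966364414 198.0638598429894
[[-0.0281, -0.9996, 0.0092, 137.7554], [-0.9911, 0.0266, -0.1306, 552.7835], [0.1303, -0.0127, -0.9914, 1098.0264], [0.0, 0.0, 0.0, 1.0]]
wrist 309.70691628693146 309.70691628693146 318.5079671714798 195.7879740082054
[[0.3231, 0.9464, -0.0012, -649.9566], [0.919, -0.3135, 0.2392, -25.7939], [0.226, -0.0784, -0.971, 389.2958], [0.0, 0.0, 0.0, 1.0]]
{'t': 0.15, 'joint_positions': array([ 6.64282439e+01,  7.12477646e+00,  9.46171378e+01,  1.43051805e-04,
        7.83519333e+01, -4.73417935e+00]), 'qd': array([ 0.0266038 , -0.05020596, -0.2568094 ,  0.04705586, -0.03092749,
       -0.00828754]), 'joint_efforts': array([ 2.71508507e-04, -4.18192291e+01, -3.60471976e+01,  7.74632231e-02,
        4.69745498e-02, -1.37524535e-04]), 'position': array([209.72235131, 614.71738267, 224.6603304 ]), 'eef_rot': array([-1.79906484e+02, -7.88509615e-03,  1.61162388e+02]), 'force': array([-0.7795719 , -0.58712372, -0.99385071]), 'ft_torque': array([-0.01941226, -0.03932799,  0.01397025]), 'gripper_width': 0.9997356616822313}
```

View pics/a_scene.png

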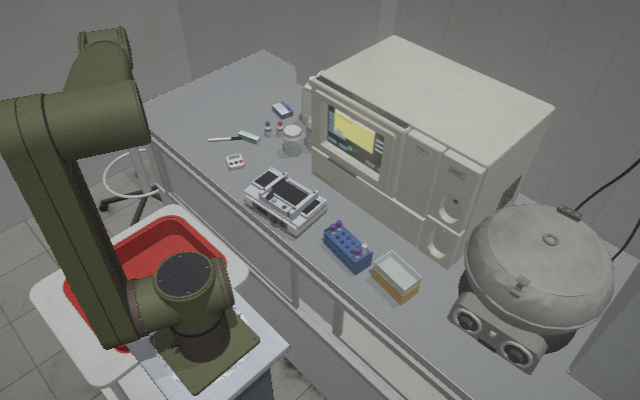

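View pics/a_top.png

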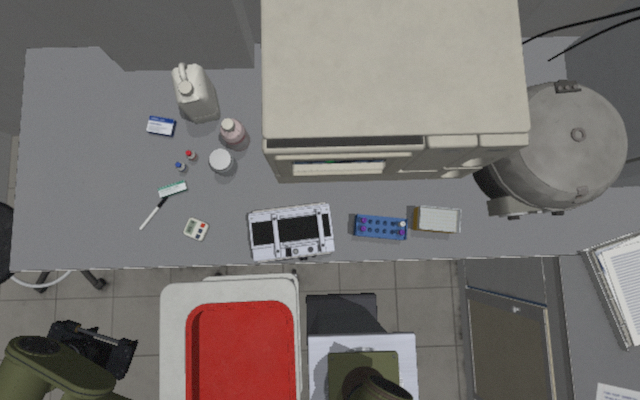

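View pics/a_wrist.png

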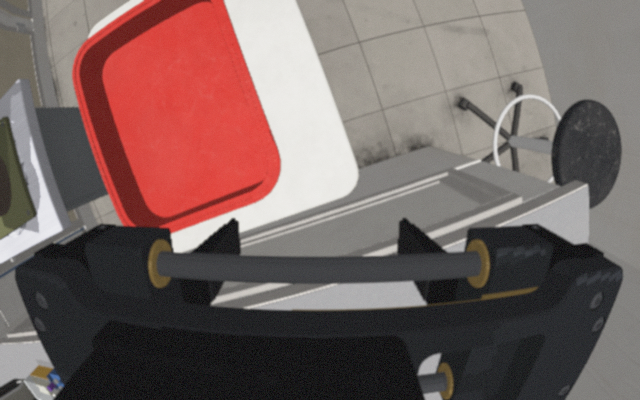

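The top view shows the shaker at about (291,233), the rack at (381,227), the tip box at (437,219) and the timer at (196,230). I'll zoom in to measure.

```bash
cat > h.py <<'E'
import numpy as np,cv2
from cell import env,snapshot
def bp(s,uv,z):
    W=np.array(s["world_to_cam"]);R=W[:3,:3];t=W[:3,3]
    d=R.T@np.array([(uv[0]-s["cx"])/s["fx"],(uv[1]-s["cy"])/s["fy"],1]);c=-R.T@t
    return c+d*(z-c[2])/d[2]
def pj(s,p):
    W=np.array(s["world_to_cam"]);q=W[:3,:3]@np.array(p)+W[:3,3]
    return np.array([s["fx"]*q[0]/q[2]+s["cx"],s["fy"]*q[1]/q[2]+s["cy"]])
def crop(img,x0,y0,x1,y1,k,name):
    c=cv2.resize(img[y0:y1,x0:x1],None,fx=k,fy=k,interpolation=cv2.INTER_CUBIC)
    for x in range((x0//20+1)*20,x1,20): cv2.putText(c,str(x),((x-x0)*k,8),0,.3,(255,255,0),1);c[:6,(x-x0)*k]=255
    for y in range((y0//20+1)*20,y1,20): cv2.putText(c,str(y),(0,(y-y0)*k),0,.3,(255,255,0),1)
    cv2.imwrite(name,c[:,:,::-1])
E
python3 - <<'E'
from h import *
import pickle
s=snapshot("top");crop(s["image"],235,190,345,270,7,"pics/b_top1.png");crop(s["image"],340,190,470,250,6,"pics/b_top2.png")
c=snapshot("scene");crop(c["image"],235,160,335,240,7,"pics/b_sc1.png");crop(c["image"],315,210,425,305,7,"pics/b_sc2.png")
for d,n in((s,"top"),(c,"scene")): pickle.dump(d,open(n+".pkl","wb"))
for uv in [(250,207),(332,205),(334,249),(251,262)]: print(bp(s,uv,70))
for uv in [(354,214),(407,216)]: print(bp(s,uv,66))
E
```

```text
[530.87560749 314.68249983  70.        ]
[530.28197938  77.00801543  70.        ]
[403.57379791  75.5415895   70.        ]
[373.60995382 312.67634374  70.        ]
[502.69080838  13.7180451   66.        ]
[ 492.65760808 -140.28624032   66.        ]
```

View pics/b_top1.png

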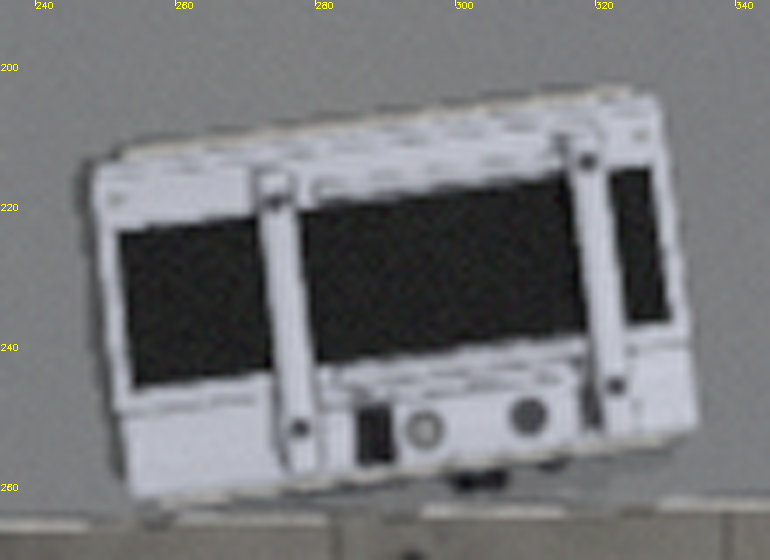

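View pics/b_top2.png

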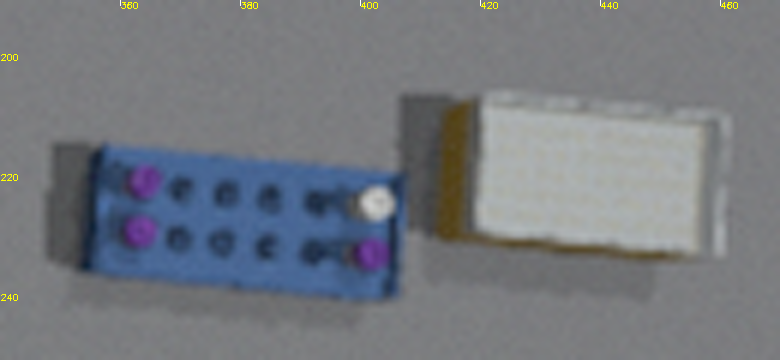

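View pics/b_sc1.png

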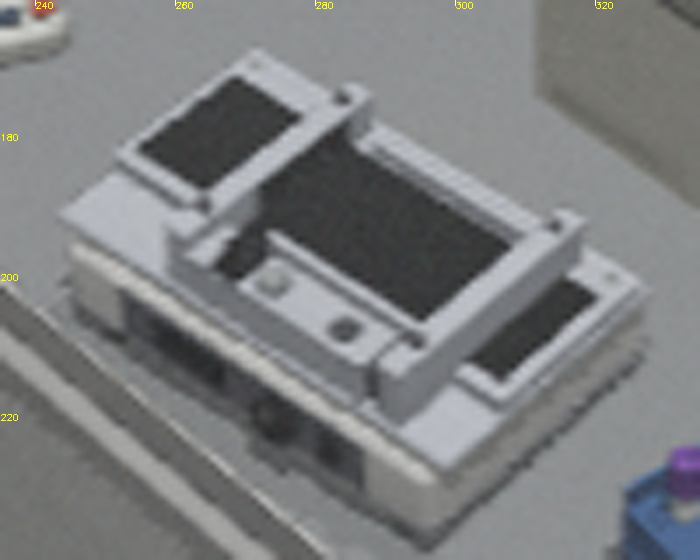

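View pics/b_sc2.png

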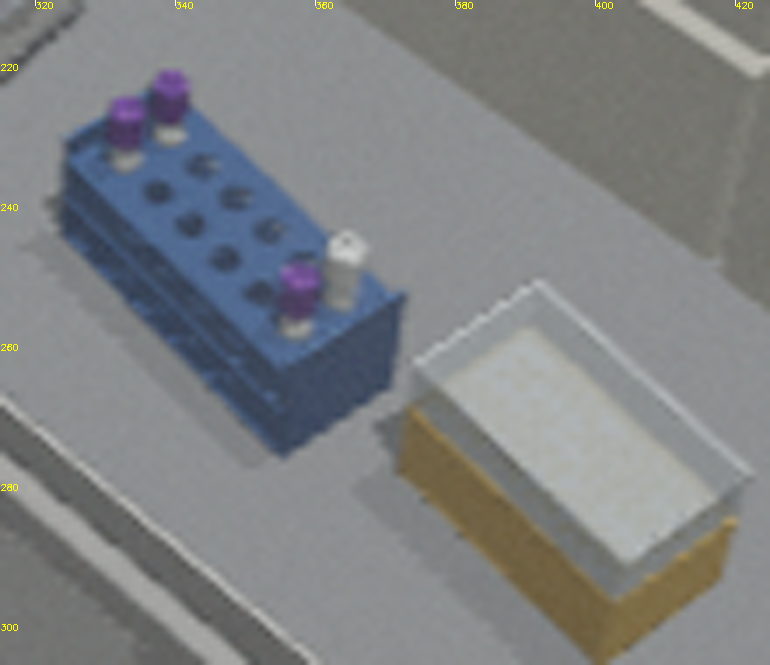

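The images show the sliding stop and tab on the left (+y). In the top view the button is at (295.3,250.7) and the next hole at (310.1,249.0). In the scene view they are at (273.4,199.6) and (283.8,206.6). Next I triangulate these and fit the poses.

```bash
cat > tri.py <<'E'
from h import *
import pickle
from scipy.optimize import least_squares
S=pickle.load(open("top.pkl","rb"));C=pickle.load(open("scene.pkl","rb"))
def tri(a,b):
    f=lambda p:np.r_[pj(S,p)-a,pj(C,p)-b]
    r=least_squares(f,[450,200,80]);return r.x,abs(r.fun).max()
E
python3 - <<'E'
from tri import *
print("button",tri((295.3,250.7),(273.4,199.6)),bp(S,(295.3,250.7),95),bp(C,(273.4,199.6),95))
print("hole",tri((310.1,249.0),(283.8,206.6)),bp(S,(310.1,249),91),bp(C,(283.8,206.6),91))
t=lambda x,y:(340+x/6-.4,190+y/6-.4); c=lambda x,y:(315+x/7-.4,210+y/7-.4)
for n,a,b in [("purple l back",t(145,181),c(171,78)),("purple l front",t(139,231),c(127,105)),("white",t(378,202),c(348,240)),("purple r",t(373,253),c(300,272))]:
    print(n,tri(a,b),bp(S,a,89),bp(C,b,89))
for n,p in [("LB",(104,148)),("RB",(404,174)),("RF",(398,297)),("LF",(93,270))]: print(n,bp(S,t(*p),66))
for n,p in [("LF",(65,148)),("RF",(286,365)),("RB",(405,295)),("LB",(190,100))]: print(n,bp(C,c(*p),66))
t=lambda x,y:(235+x/7-.4,190+y/7-.4); c=lambda x,y:(235+x/7-.4,160+y/7-.4)
for n,a,b in [("bolt fixed back",t(588,161),c(556,226)),("bolt fixed front",t(616,385),c(416,341)),("bolt sl back",t(276,201),c(343,97)),("bolt sl front",t(300,428),c(205,203)),("plate screwL",t(117,200),c(256,65)),("plate screwR",t(641,135),c(611,279)),("plate LB",t(97,165),c(255,48)),("plate RB",t(657,97),c(648,292)),("plate RF",t(697,427),c(444,468)),("plate LF",t(133,494),c(63,217))]:
    print(n,tri(a,b))
E
```

```text
button (array([400.32283476, 186.66297551,  92.04565457]), np.float64(0.8713731340930053)) [402.02506884 185.10103119  95.        ] [396.60956639 186.16066348  95.        ]
hole (array([404.2727913 , 144.82174881,  90.17961631]), np.float64(0.6469897896247971)) [405.55333451 143.7297184   91.        ] [402.30799739 145.48515827  91.        ]
purple l back (array([482.28216955,  -9.57823668,  90.68488722]), np.float64(0.5310149287156491)) [483.53690061 -10.77269511  89.        ] [482.06853533  -7.73156204  89.        ]
purple l front (array([459.09210446,  -6.09894041,  89.08789678]), np.float64(0.42594811558018364)) [460.00603579  -6.88422035  89.        ] [458.09889738  -5.34049182  89.        ]
white (array([ 469.42830495, -119.08788751,   92.32436405]), np.float64(0.4237879765615844)) [ 470.57229033 -120.70284321   89.        ] [ 470.54932615 -116.86351374   89.        ]
purple r (array([ 445.35219165, -115.65949525,   89.99969089]), np.float64(0.5415975619254141)) [ 446.60238394 -116.94182137   89.        ] [ 444.65615237 -114.35346223   89.        ]
LB [501.68142678   5.21853848
[... 594 characters left out ...]
24]), np.float64(0.6749832853984685))
bolt sl front (array([402.50233257, 234.78311268, 103.19913971]), np.float64(0.4533116405924602))
plate screwL (array([496.6347518 , 311.28527337,  75.29030169]), np.float64(0.6790129246123797))
plate screwR (array([517.35741488,  95.69760955,  76.58711412]), np.float64(0.6612760992473454))
plate LB (array([509.55307643, 321.79784313,  71.230437  ]), np.float64(1.777133391964469))
plate RB (array([534.27899392,  88.22167346,  61.75080061]), np.float64(0.8150213830253392))
plate RF (array([397.65411819,  75.86636337,  61.92718664]), np.float64(0.6166356065734249))
plate LF (array([376.94720554, 307.99923522,  59.38352507]), np.float64(0.6762115341213359))
```

Triangulation agrees with the given sizes. The button is at about (400.3,186.7), the shaker yaw is about 5.5°, and the distance from the button to the next hole is about 42 mm, which matches the 42 mm of stop travel needed. The rack is centred at (464,-63) with yaw about -7°. I'll move over the shaker for a close wrist view.

{"api": "step_arm", "payload": {
  "linear": [
    [23,-49,3],
    [23,-49,3],
    [23,-49,3],
    [23,-49,3],
    [23,-50,3]
  ],
  "twist": [
    [0,0,-6.5],
    [0,0,-6.5],
    [0,0,-6.5],
    [0,0,-6.5],
    [0,0,-6.5]
  ],
  "jaw": [0,0,0,0,0]
}}

```text
t: 0.88
position: [325.3, 367.6, 240.8]
eef_rot: [180.0, 0.0, 128.5]
force: [0.9, -0.1, 0.8]
gripper_width: 0.531
```

{"api": "step_arm", "payload": {
  "linear": [
    [23,-49,0],
    [23,-49,0],
    [23,-49,0],
    [23,-49,0],
    [23,-50,0]
  ],
  "twist": [
    [0,0,-6.5],
    [0,0,-6.5],
    [0,0,-6.5],
    [0,0,-6.5],
    [0,0,-6.5]
  ],
  "jaw": [0,0,0,0,0]
}}

```text
t: 1.5
position: [440.3, 121.5, 240.8]
eef_rot: [180.0, -0.0, 96.0]
force: [1.7, 0.3, -0.0]
gripper_width: 0.025
```

Run:
```python
from h import *
import pickle
s=snapshot("wrist");cv2.imwrite("pics/c_w.png",s["image"][:,:,::-1]);pickle.dump(s,open("w1.pkl","wb"))
e=env.sense();print(e["t"],e["position"],e["eef_rot"],e["force"],e["gripper_width"])
```

```text
1.55 [442.43245109 116.48492963 240.84718841] [179.8967809    0.26364853  95.49887764] [ 1.6744093  -2.24997124  0.10801534] 0.0085920204975189
```

View pics/c_w.png

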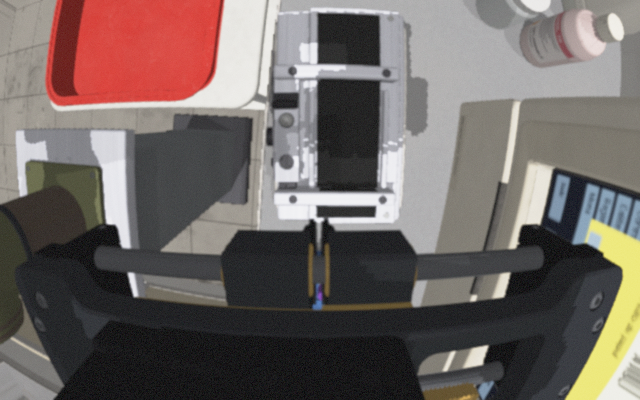

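The wrist view shows the shaker upright at the top centre: tab (287,101), button (286,121), hole (286,161). I'll take a settled picture and zoom in.

```bash
cat >> h.py <<'E'
def bpw(s,uv,z):
    W=np.array(s["world_to_cam"]);R=W[:3,:3];c=-R.T@W[:3,3]
    a=np.array([uv[0]-s["cx"],uv[1]-s["cy"]]);r=np.hypot(*a);th=r/s["fx"]
    d=R.T@np.r_[np.sin(th)*a/max(r,1e-9),np.cos(th)]
    return c+d*(z-c[2])/d[2]
def pjw(s,p):
    W=np.array(s["world_to_cam"]);q=W[:3,:3]@np.array(p)+W[:3,3]
    th=np.arctan2(np.hypot(q[0],q[1]),q[2]);u=q[:2]/np.hypot(q[0],q[1])
    return s["fx"]*th*u+[s["cx"],s["cy"]]
E
python3 - <<'E'
from h import *
import pickle
s=snapshot("wrist");pickle.dump(s,open("w1.pkl","wb"))
crop(s["image"],255,0,415,115,5,"pics/c_a.png");crop(s["image"],255,85,415,225,5,"pics/c_b.png")
e=env.sense();print(e["t"],e["position"],e["eef_rot"],e["force"],e["gripper_width"])
E
```

```text
1.6 [441.28629437 119.31713369 240.75376455] [1.79969830e+02 7.66499654e-02 9.57198438e+01] [ 0.40820444 -0.07040853 -0.88025405] 0.010015828284125498
```

View pics/c_a.png

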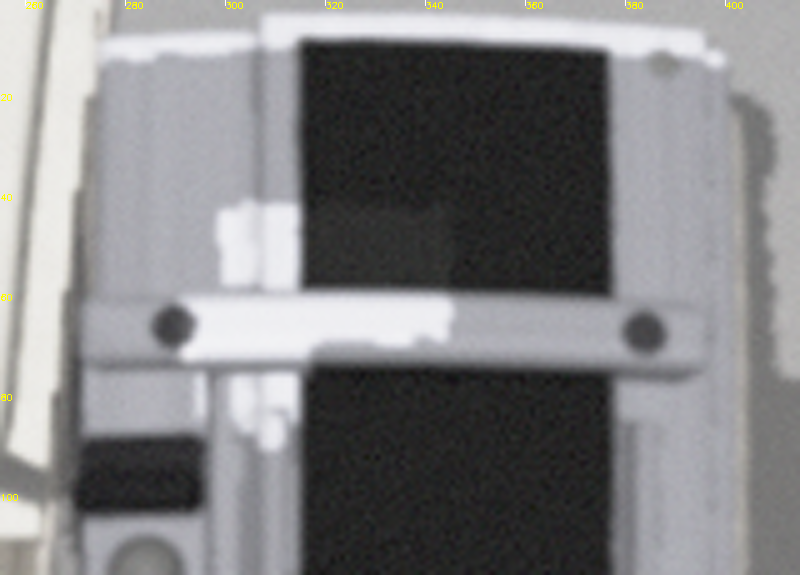

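View pics/c_b.png

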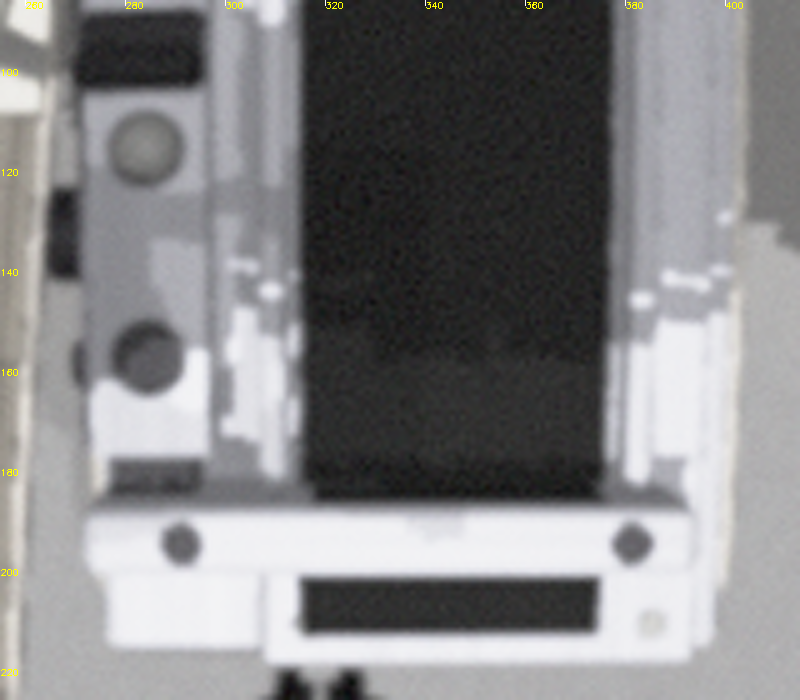

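Run:
```python
from h import *
import pickle
s=pickle.load(open("w1.pkl","rb"))
a=lambda x,y:(255+x/5-.4,y/5-.4); b=lambda x,y:(255+x/5-.4,85+y/5-.4)
th=np.radians(5.55);ex=np.array([np.cos(th),np.sin(th)]);ey=np.array([-ex[1],ex[0]])
B=bpw(s,b(146,148),96)[:2]
for n,p,z in [("button",b(146,148),96),("hole",b(148,357),91),("fix f",b(181,543),102),("fix b",b(632,543),102),("sl f",a(174,326),102),("sl b",a(644,333),102),("mat L",b(302,300),78),("mat R",b(610,300),78),("mat TL",a(303,40),78),("mat TR",a(607,48),78),("mat BL",b(302,630),78),("mat BR",b(596,630),78),("tube L",b(82,240),91),("tube R",b(208,240),91),("tab top",b(140,85),113),("tab top L",b(75,85),113),("tab R",b(203,85),113),("stop end L",b(90,550),102),("stop end R",b(690,550),102),("stop inner",b(400,512),102),("stop outer",b(400,574),102),("plate R",b(715,600),78)]:
    q=bpw(s,p,z); d=q[:2]-B; print(n,q.round(1),"rel button x,y",(d@ex).round(1),(d@ey).round(1))
```

```text
button [401.3 187.3  96. ] rel button x,y 0.0 0.0
hole [404.6 145.5  91. ] rel button x,y -0.7 -41.9
fix f [415.  110.6 102. ] rel button x,y 6.2 -77.7
fix b [504.7 119.2 102. ] rel button x,y 96.3 -77.7
sl f [402.8 235.5 102. ] rel button x,y 6.2 47.9
sl b [492.4 244.3 102. ] rel button x,y 96.1 47.9
mat L [434.3 158.7  78. ] rel button x,y 30.1 -31.7
mat R [498.5 165.5  78. ] rel button x,y 94.6 -31.1
mat TL [420.4 305.6  78. ] rel button x,y 30.4 115.9
mat TR [484.1 312.2  78. ] rel button x,y 94.5 116.3
mat BL [441.   87.7  78. ] rel button x,y 29.9 -102.9
mat BR [505.1  93.7  78. ] rel button x,y 94.3 -103.2
tube L [389.5 168.   91. ] rel button x,y -13.6 -18.1
tube R [414.7 170.   91. ] rel button x,y 11.6 -18.5
tab top [401.1 198.7 113. ] rel button x,y 0.9 11.4
tab top L [389.  197.9 113. ] rel button x,y -11.2 11.8
tab R [412.6 199.6 113. ] rel button x,y 12.4 11.2
stop end L [396.9 107.4 102. ] rel button x,y -12.1 -79.1
stop end R [516.9 118.9 102. ] rel button x,y 108.4 -79.2
stop inner [457.5 121.  102. ] rel button x,y 49.5 -71.4
stop outer [458.9 108.4 102. ] rel button x,y 49.6 -84.1
plate R [531.  102.9  78. ] rel button x,y 120.9 -96.5
```

The bay centre sits 62 mm in x and +6 mm in y from the button, so it is at about (462,199), in agreement with the spec. Next I go above the button.

{"api": "step_arm", "payload": {
  "linear": [
    [-13,22,-30],
    [-13,22,-30],
    [-13,22,-30],
    [0,0,-15],
    [0,0,0]
  ],
  "twist": [
    [0,0,0],
    [0,0,0],
    [0,0,0],
    [0,0,0],
    [0,0,0]
  ],
  "jaw": [0,0,0,0,0]
}}

```text
t: 2.22
position: [400.2, 189.1, 134.7]
eef_rot: [-179.9, 0.0, 96.2]
force: [-0.6, -0.2, 0.1]
gripper_width: 0.004
```

{"api": "step_arm", "payload": {
  "linear": [
    [0,0,0],
    [0,0,0]
  ],
  "twist": [
    [0,0,0],
    [0,0,0]
  ],
  "jaw": [0,0]
}}

```text
t: 2.48
position: [402.1, 189.1, 137.1]
eef_rot: [179.9, -0.0, 96.1]
force: [0.5, -0.5, 0.3]
gripper_width: 0.003
```

{"api": "step_arm", "payload": {
  "linear": [
    [-0.5,-3,-12],
    [0,0,0],
    [0,0,0]
  ],
  "twist": [
    [0,0,-0.5],
    [0,0,0],
    [0,0,0]
  ],
  "jaw": [0,0,0]
}}

```text
t: 2.85
position: [399.8, 185.3, 122.8]
eef_rot: [-179.9, 0.1, 95.7]
force: [0.1, -3.6, -2.0]
gripper_width: 0.007
```

Run:
```python
from h import *
s=snapshot("wrist")
crop(s["image"],220,100,420,240,4,"pics/d_a.png")
e=env.sense();print(e["t"],e["position"],e["eef_rot"],e["force"],e["gripper_width"])
c=snapshot("scene");crop(c["image"],235,140,335,240,6,"pics/d_b.png")
```

```text
2.9 [399.82658515 185.35145702 122.80622137] [-1.79892933e+02  9.86583434e-02  9.56612881e+01] [ 4.98223870e-04 -3.05834977e+00 -2.40207481e+00] 0.0017590975602208732
```

View pics/d_a.png

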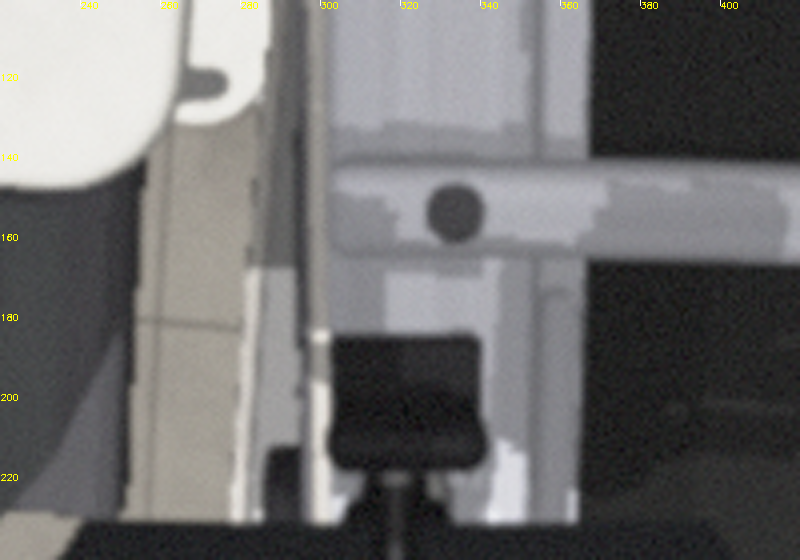

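View pics/d_b.png

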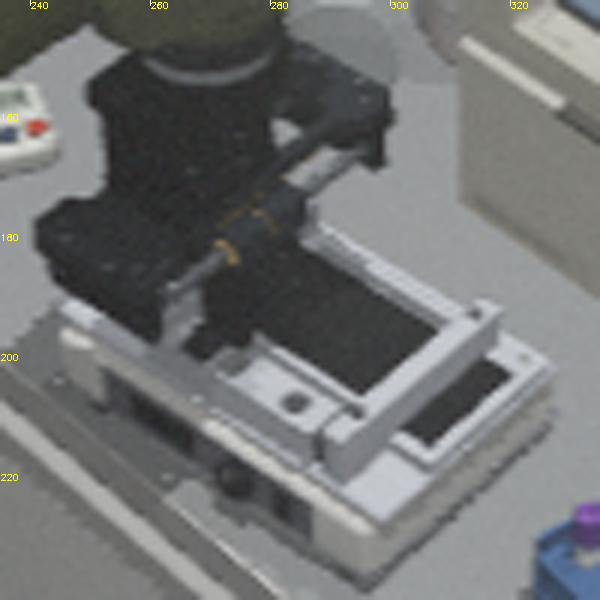

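{"api": "step_arm", "payload": {
  "linear": [
    [0,0,0],
    [0,0,0]
  ],
  "twist": [
    [0,0,0],
    [0,0,0]
  ],
  "jaw": [0,0]
}}

```text
t: 3.2
position: [400.0, 185.8, 123.2]
eef_rot: [-179.9, 0.0, 95.7]
force: [-0.2, -3.7, -2.8]
gripper_width: 0.007
```

Run:
```python
from h import *
for i in range(3):
    e=env.sense();print(e["t"],e["position"],e["force"]);snapshot("wrist")
```

```text
3.2 [399.98168504 185.83478406 123.23917735] [-0.17129467 -3.72356375 -2.84605696]
3.25 [400.02237356 185.92298001 123.32984758] [-0.34086972 -4.06276387 -3.50253757]
3.3 [400.05512639 185.97540221 123.36854674] [-0.01619075 -4.50630222 -2.81115038]
```

{"api": "step_arm", "payload": {
  "linear": [
    [0.2,-2,0],
    [0,0,0],
    [0,0,0]
  ],
  "twist": [
    [0,0,0],
    [0,0,0],
    [0,0,0]
  ],
  "jaw": [0,0,0]
}}

```text
t: 3.72
position: [401.2, 184.7, 124.5]
eef_rot: [179.9, -0.1, 95.7]
force: [-0.4, -0.4, -0.1]
gripper_width: 0.01
```

{"api": "step_arm", "payload": {
  "linear": [
    [0.2,-2,0],
    [0,0,0],
    [0,0,0]
  ],
  "twist": [
    [0,0,0],
    [0,0,0],
    [0,0,0]
  ],
  "jaw": [0,0,0]
}}

```text
t: 4.1
position: [400.8, 182.2, 123.7]
eef_rot: [-180.0, -0.0, 95.7]
force: [0.1, 0.5, -0.2]
gripper_width: 0.001
```

The finger had touched the tab lightly (about 4.5 N, below the ride-over force). It is now free. In the robot frame, contact comes at TCP y of about 185.5, so I'll press at y of about 184.

{"api": "step_arm", "payload": {
  "linear": [
    [0,1.5,-6],
    [0,0,-6],
    [0,0,0],
    [0,0,0],
    [0,0,0]
  ],
  "twist": [
    [0,0,0],
    [0,0,0],
    [0,0,0],
    [0,0,0],
    [0,0,0]
  ],
  "jaw": [0,0,0,0,0]
}}

```text
t: 4.72
position: [401.0, 183.7, 111.8]
eef_rot: [180.0, -0.0, 95.7]
force: [0.7, -0.3, 0.2]
gripper_width: 0.006
```

{"api": "step_arm", "payload": {
  "linear": [
    [0,0,-2],
    [0,0,0],
    [0,0,0]
  ],
  "twist": [
    [0,0,0],
    [0,0,0],
    [0,0,0]
  ],
  "jaw": [0,0,0]
}}

```text
t: 5.1
position: [400.8, 183.7, 109.7]
eef_rot: [-180.0, -0.0, 95.7]
force: [-0.1, -0.8, 0.4]
gripper_width: 0.008
```

{"api": "step_arm", "payload": {
  "linear": [
    [0,0,-2],
    [0,0,0],
    [0,0,0]
  ],
  "twist": [
    [0,0,0],
    [0,0,0],
    [0,0,0]
  ],
  "jaw": [0,0,0]
}}

```text
t: 5.48
position: [401.0, 183.7, 108.0]
eef_rot: [180.0, -0.0, 95.7]
force: [0.1, -0.4, 3.2]
gripper_width: 0.002
```

{"api": "step_arm", "payload": {
  "linear": [
    [0,0,-2],
    [0,0,0],
    [0,0,0]
  ],
  "twist": [
    [0,0,0],
    [0,0,0],
    [0,0,0]
  ],
  "jaw": [0,0,0]
}}

```text
t: 5.85
position: [401.0, 183.7, 105.8]
eef_rot: [180.0, -0.0, 95.7]
force: [0.0, -0.2, 3.0]
gripper_width: -0.001
```

{"api": "step_arm", "payload": {
  "linear": [
    [0,0,-2],
    [0,0,0],
    [0,0,0]
  ],
  "twist": [
    [0,0,0],
    [0,0,0],
    [0,0,0]
  ],
  "jaw": [0,0,0]
}}

```text
t: 6.22
position: [401.0, 183.7, 103.8]
eef_rot: [180.0, -0.0, 95.7]
force: [0.3, -0.5, 3.3]
gripper_width: 0.005
```

{"api": "step_arm", "payload": {
  "linear": [
    [0,0,-1.5],
    [0,0,0],
    [0,0,0]
  ],
  "twist": [
    [0,0,0],
    [0,0,0],
    [0,0,0]
  ],
  "jaw": [0,0,0]
}}

```text
t: 6.6
position: [401.0, 183.7, 102.3]
eef_rot: [180.0, -0.0, 95.7]
force: [1.1, 0.2, 4.1]
gripper_width: 0.004
```

{"api": "step_arm", "payload": {
  "linear": [
    [0,0,-0.5],
    [0,0,0],
    [0,0,0]
  ],
  "twist": [
    [0,0,0],
    [0,0,0],
    [0,0,0]
  ],
  "jaw": [0,0,0]
}}

```text
t: 6.98
position: [401.0, 183.7, 102.2]
eef_rot: [180.0, -0.0, 95.7]
force: [-0.2, -0.2, 6.1]
gripper_width: 0.008
```

The button is level with the face (6 N, TCP z 102.2). Now I push along the shaker's +y.

{"api": "step_arm", "payload": {
  "linear": [
    [-0.1,1,0],
    [0,0,0],
    [0,0,0]
  ],
  "twist": [
    [0,0,0],
    [0,0,0],
    [0,0,0]
  ],
  "jaw": [0,0,0]
}}

```text
t: 7.35
position: [401.0, 183.9, 102.2]
eef_rot: [180.0, 0.1, 95.7]
force: [-0.6, -3.3, 6.8]
gripper_width: 0.004
```

{"api": "step_arm", "payload": {
  "linear": [
    [-0.1,1,0],
    [0,0,0],
    [0,0,0]
  ],
  "twist": [
    [0,0,0],
    [0,0,0],
    [0,0,0]
  ],
  "jaw": [0,0,0]
}}

```text
t: 7.72
position: [401.0, 184.5, 102.2]
eef_rot: [180.0, 0.2, 95.7]
force: [-0.8, -4.8, 7.7]
gripper_width: 0.006
```

{"api": "step_arm", "payload": {
  "linear": [
    [-0.1,0.7,0],
    [0,0,0],
    [0,0,0]
  ],
  "twist": [
    [0,0,0],
    [0,0,0],
    [0,0,0]
  ],
  "jaw": [0,0,0]
}}

```text
t: 8.1
position: [401.0, 185.2, 102.2]
eef_rot: [180.0, 0.2, 95.7]
force: [0.2, -5.8, 8.0]
gripper_width: 0.004
```

{"api": "step_arm", "payload": {
  "linear": [
    [-0.1,0.8,0],
    [0,0,0],
    [0,0,0]
  ],
  "twist": [
    [0,0,0],
    [0,0,0],
    [0,0,0]
  ],
  "jaw": [0,0,0]
}}

```text
t: 8.48
position: [400.9, 185.8, 102.2]
eef_rot: [180.0, 0.2, 95.7]
force: [0.7, -5.9, 7.1]
gripper_width: 0.005
```

{"api": "step_arm", "payload": {
  "linear": [
    [-0.1,0.8,0],
    [0,0,0],
    [0,0,0]
  ],
  "twist": [
    [0,0,0],
    [0,0,0],
    [0,0,0]
  ],
  "jaw": [0,0,0]
}}

```text
t: 8.85
position: [400.9, 186.4, 102.2]
eef_rot: [180.0, 0.2, 95.7]
force: [-0.5, -6.6, 7.6]
gripper_width: 0.006
```

{"api": "step_arm", "payload": {
  "linear": [
    [-0.1,0.8,0],
    [0,0,0],
    [0,0,0]
  ],
  "twist": [
    [0,0,0],
    [0,0,0],
    [0,0,0]
  ],
  "jaw": [0,0,0]
}}

```text
t: 9.22
position: [400.8, 187.2, 102.2]
eef_rot: [180.0, 0.2, 95.7]
force: [-0.5, -7.0, 6.4]
gripper_width: 0.005
```

{"api": "step_arm", "payload": {
  "linear": [
    [-0.1,0.8,0],
    [0,0,0],
    [0,0,0]
  ],
  "twist": [
    [0,0,0],
    [0,0,0],
    [0,0,0]
  ],
  "jaw": [0,0,0]
}}

```text
t: 9.6
position: [400.7, 188.0, 102.2]
eef_rot: [180.0, 0.2, 95.7]
force: [1.0, -7.4, 6.8]
gripper_width: 0.004
```

{"api": "step_arm", "payload": {
  "linear": [
    [-0.1,1,0],
    [0,0,0],
    [0,0,0]
  ],
  "twist": [
    [0,0,0],
    [0,0,0],
    [0,0,0]
  ],
  "jaw": [0,0,0]
}}

```text
t: 9.98
position: [400.7, 188.7, 102.2]
eef_rot: [180.0, 0.3, 95.7]
force: [-0.3, -7.7, 7.2]
gripper_width: 0.009
```

{"api": "step_arm", "payload": {
  "linear": [
    [-0.1,1,0],
    [0,0,0],
    [0,0,0]
  ],
  "twist": [
    [0,0,0],
    [0,0,0],
    [0,0,0]
  ],
  "jaw": [0,0,0]
}}

```text
t: 10.35
position: [400.6, 189.2, 102.2]
eef_rot: [180.0, 0.3, 95.7]
force: [0.8, -10.2, 7.8]
gripper_width: 0.003
```

Run:
```python
from h import *
s=snapshot("wrist")
crop(s["image"],220,100,420,240,4,"pics/e_a.png")
c=snapshot("scene");crop(c["image"],235,140,335,240,6,"pics/e_b.png")
c=snapshot("top");crop(c["image"],245,190,345,270,7,"pics/e_c.png")
```

```text
(no output)
```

View pics/e_a.png

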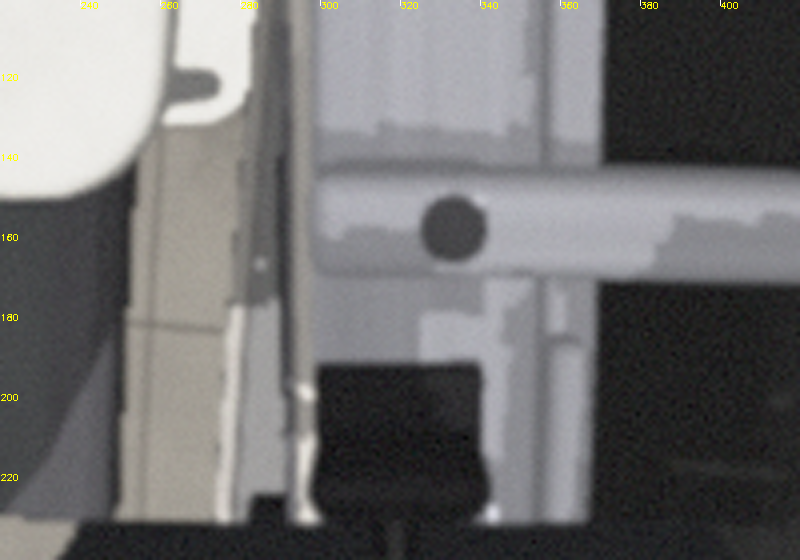

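View pics/e_b.png

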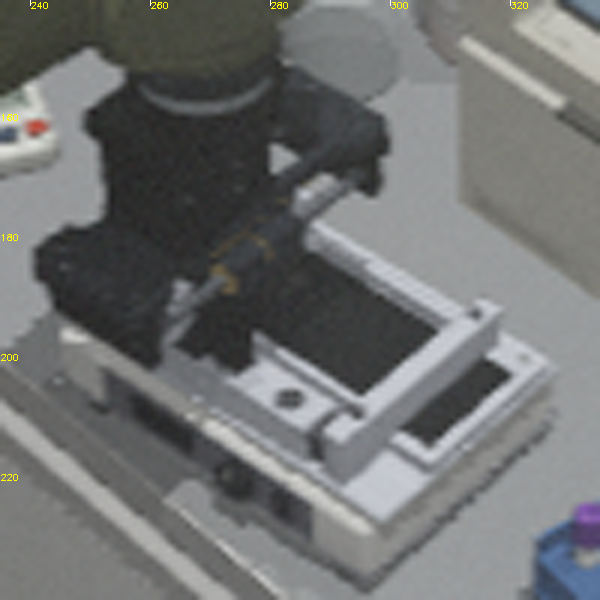

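View pics/e_c.png

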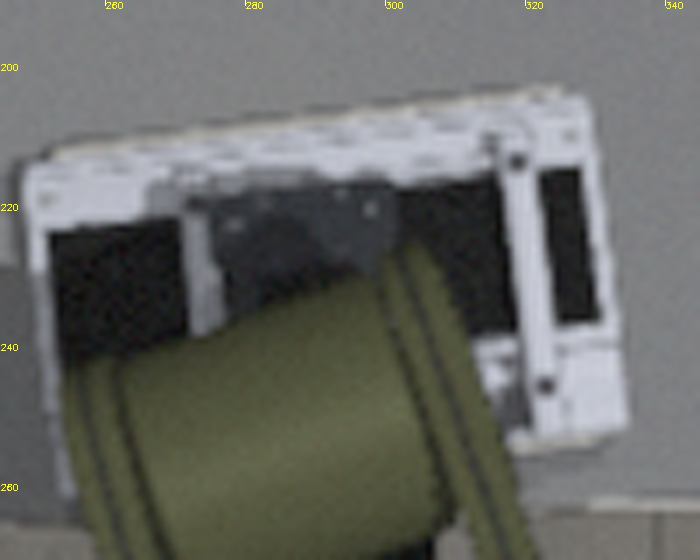

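The hole in the scene view has moved outward by about 3–4 mm at 10 N, so the button is beginning to ride under. I'll continue.

{"api": "step_arm", "payload": {
  "linear": [
    [-0.1,0.8,0],
    [0,0,0],
    [0,0,0]
  ],
  "twist": [
    [0,0,0],
    [0,0,0],
    [0,0,0]
  ],
  "jaw": [0,0,0]
}}

```text
t: 10.88
position: [400.6, 189.5, 102.2]
eef_rot: [180.0, 0.4, 95.7]
force: [1.7, -12.5, 8.9]
gripper_width: 0.002
```

{"api": "step_arm", "payload": {
  "linear": [
    [-0.1,0.5,0],
    [0,0,0],
    [0,0,0]
  ],
  "twist": [
    [0,0,0],
    [0,0,0],
    [0,0,0]
  ],
  "jaw": [0,0,0]
}}

```text
t: 11.25
position: [400.6, 189.6, 102.2]
eef_rot: [180.0, 0.5, 95.7]
force: [1.2, -13.3, 8.4]
gripper_width: 0.007
```

{"api": "step_arm", "payload": {
  "linear": [
    [0,0.4,0],
    [0,0,0],
    [0,0,0]
  ],
  "twist": [
    [0,0,0],
    [0,0,0],
    [0,0,0]
  ],
  "jaw": [0,0,0]
}}

```text
t: 11.62
position: [400.6, 189.7, 102.2]
eef_rot: [180.0, 0.5, 95.7]
force: [1.0, -15.3, 8.7]
gripper_width: 0.006
```

Force is near the limit, so before pushing more I'll measure how far the tube has actually moved.

Run:
```python
from h import *
import pickle
C=pickle.load(open("scene.pkl","rb"));c=snapshot("scene");pickle.dump(c,open("sc2.pkl","wb"))
def hole(im,guess):
    g=cv2.cvtColor(im,cv2.COLOR_RGB2GRAY).astype(float)
    x0,y0=guess; w=g[y0-4:y0+5,x0-5:x0+6]; m=np.clip(110-w,0,None)
    print(w.astype(int)); yy,xx=np.mgrid[y0-4:y0+5,x0-5:x0+6]; return (m*xx).sum()/m.sum(),(m*yy).sum()/m.sum()
for s in (C,c):
    u=hole(s["image"],(284,207)); print(u,bp(s,u,89))
e=env.sense();print(e["t"],e["position"],e["eef_rot"],e["force"])
```

```text
[[186 185 185 185 185 166 128 111 118 164 188]
 [183 187 187 185 184 184 180 155 129 115 141]
 [182 184 185 169 144 125 147 176 170 134 109]
 [182 182 164 118  87  87  89 124 171 184 170]
 [172 183 156 105  89  89  87 130 171 185 183]
 [119 157 175 144 100  85 126 172 186 185 184]
 [115 108 137 174 183 182 186 182 185 184 169]
 [116 115 111 124 157 180 184 183 183 167 133]
 [115 114 112 114 106 122 170 185 160 115 165]]
(np.float64(283.8491620111732), np.float64(206.9217877094972)) [402.72184778 145.84614442  89.        ]
[[197 196 197 196 195 177 136 119 126 175 199]
 [195 196 194 178 170 186 191 166 137 121 150]
 [193 182 141  97  91  89 163 192 182 143 119]
 [193 158 101  87  91  91 140 183 196 197 183]
 [184 171 120  93  91 101 169 193 197 195 195]
 [129 165 175 173 170 188 194 197 198 187 143]
 [120 113 147 186 195 194 195 194 179 134  97]
 [123 124 123 135 168 191 194 176 136  98  98]
 [120 120 121 123 112 132 158 131  99 100 176]]
(np.float64(284.24778761061947), np.float64(207.02654867256638)) [403.2961816  144.69335831  89.        ]
11.675 [400.60902218 189.68817366 102.24091406] [179.974826     0.52515519  95.73295806] [  1.69554859 -14.63038288   8.99512502]
```

{"api": "step_arm", "payload": {
  "linear": [
    [0,0,0.3],
    [0,0,0],
    [0,0,0]
  ],
  "twist": [
    [0,0,0],
    [0,0,0],
    [0,0,0]
  ],
  "jaw": [0,0,0]
}}

```text
t: 12.05
position: [400.6, 189.7, 102.2]
eef_rot: [180.0, 0.5, 95.7]
force: [3.0, -14.7, 7.3]
gripper_width: 0.006
```

{"api": "step_arm", "payload": {
  "linear": [
    [-0.2,0,0.3],
    [0,0,0],
    [0,0,0]
  ],
  "twist": [
    [0,0,0],
    [0,0,0],
    [0,0,0]
  ],
  "jaw": [0,0,0]
}}

```text
t: 12.42
position: [400.6, 189.7, 102.3]
eef_rot: [179.9, 0.5, 95.7]
force: [4.4, -13.4, 6.0]
gripper_width: 0.002
```

{"api": "step_arm", "payload": {
  "linear": [
    [0.4,0.3,0.1],
    [0,0,0],
    [0,0,0]
  ],
  "twist": [
    [0,0,0],
    [0,0,0],
    [0,0,0]
  ],
  "jaw": [0,0,0]
}}

```text
t: 12.8
position: [400.6, 189.7, 102.3]
eef_rot: [-180.0, 0.6, 95.7]
force: [3.0, -15.6, 5.9]
gripper_width: 0.003
```

Run:
```python
from h import *
s=snapshot("wrist")
cv2.imwrite("pics/f_w.png",s["image"][:,:,::-1])
c=snapshot("scene");crop(c["image"],245,170,315,225,11,"pics/f_b.png")
for i in range(3):
    e=env.sense();print(e["t"],e["position"],e["force"],e["ft_torque"])
```

```text
12.9 [400.56170377 189.71868933 102.25519372] [  2.53438955 -15.49494876   5.16049523] [-2.71507913 -0.40071263  0.00967915]
12.9 [400.56170377 189.71868933 102.25519372] [  2.53438955 -15.49494876   5.16049523] [-2.71507913 -0.40071263  0.00967915]
12.9 [400.56170377 189.71868933 102.25519372] [  2.53438955 -15.49494876   5.16049523] [-2.71507913 -0.40071263  0.00967915]
```

View pics/f_w.png

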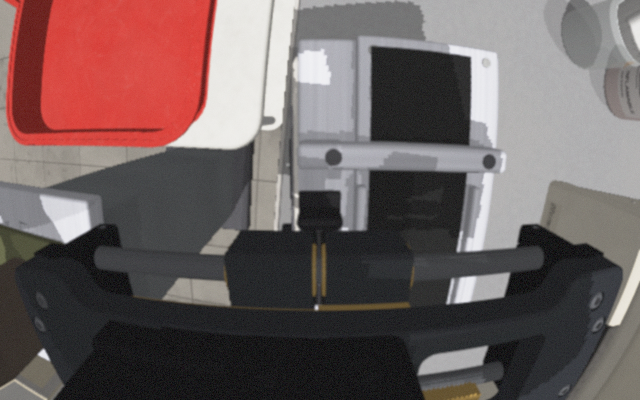

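View pics/f_b.png

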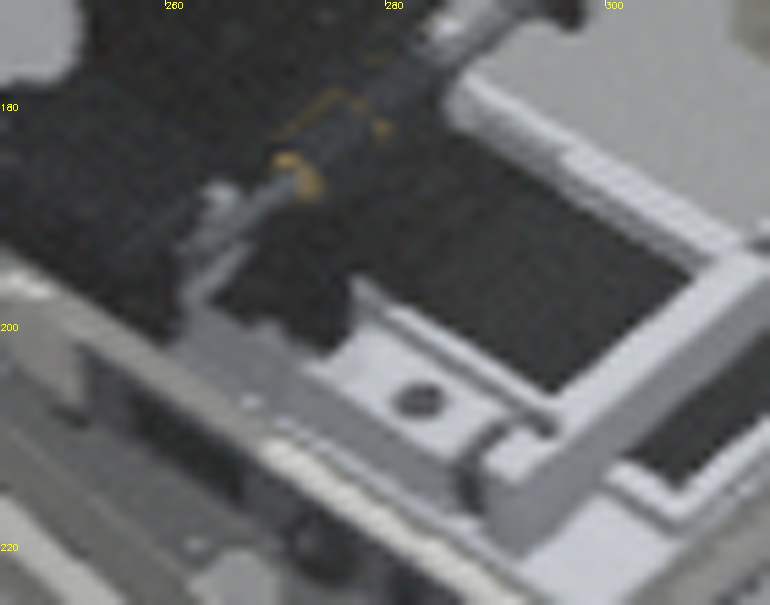

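{"api": "step_arm", "payload": {
  "linear": [
    [0,-0.3,0.3],
    [0,0,0],
    [0,0,0]
  ],
  "twist": [
    [0,0,0],
    [0,0,0],
    [0,0,0]
  ],
  "jaw": [0,0,0]
}}

```text
t: 13.28
position: [400.6, 189.7, 102.3]
eef_rot: [180.0, 0.5, 95.7]
force: [2.3, -13.0, 4.5]
gripper_width: 0.004
```

{"api": "step_arm", "payload": {
  "linear": [
    [0,0,0.3],
    [0,0,0],
    [0,0,0]
  ],
  "twist": [
    [0,0,0],
    [0,0,0],
    [0,0,0]
  ],
  "jaw": [0,0,0]
}}

```text
t: 13.65
position: [400.6, 189.7, 102.3]
eef_rot: [180.0, 0.5, 95.7]
force: [3.9, -14.8, 2.6]
gripper_width: 0.008
```

{"api": "step_arm", "payload": {
  "linear": [
    [0,0,0.3],
    [0,0.2,0],
    [0,0,0],
    [0,0,0]
  ],
  "twist": [
    [0,0,0],
    [0,0,0],
    [0,0,0],
    [0,0,0]
  ],
  "jaw": [0,0,0,0]
}}

```text
t: 14.15
position: [400.5, 189.7, 102.3]
eef_rot: [180.0, 0.5, 95.7]
force: [5.4, -13.4, 1.5]
gripper_width: 0.003
```

Image differencing shows the tube has moved about 4 mm, which is roughly the free play of the depressed dome, so the cam edge is now engaged. Some of the measured Fy is friction on the button's top rather than push on the tab. I'll restore a light down-press and raise the push carefully.

{"api": "step_arm", "payload": {
  "linear": [
    [0.4,0,-0.6],
    [0,0.2,0],
    [0,0,0],
    [0,0,0]
  ],
  "twist": [
    [0,0,0],
    [0,0,0],
    [0,0,0],
    [0,0,0]
  ],
  "jaw": [0,0,0,0]
}}

```text
t: 14.65
position: [400.6, 189.7, 102.3]
eef_rot: [-179.9, 0.6, 95.7]
force: [1.2, -15.5, 5.9]
gripper_width: 0.001
```

{"api": "step_arm", "payload": {
  "linear": [
    [0,-1.5,0],
    [0,0,0],
    [0,0,0]
  ],
  "twist": [
    [0,0,0],
    [0,0,0],
    [0,0,0]
  ],
  "jaw": [0,0,0]
}}

```text
t: 15.02
position: [400.6, 189.6, 102.3]
eef_rot: [-180.0, 0.4, 95.7]
force: [1.1, -8.9, 3.0]
gripper_width: 0.007
```

{"api": "step_arm", "payload": {
  "linear": [
    [0,-1.5,0],
    [0,0,0],
    [0,0,0]
  ],
  "twist": [
    [0,0,0],
    [0,0,0],
    [0,0,0]
  ],
  "jaw": [0,0,0]
}}

```text
t: 15.4
position: [400.6, 189.4, 102.2]
eef_rot: [180.0, 0.2, 95.7]
force: [2.6, -5.6, 1.7]
gripper_width: 0.002
```

{"api": "step_arm", "payload": {
  "linear": [
    [0,-1.5,0],
    [0,0,0],
    [0,0,0]
  ],
  "twist": [
    [0,0,0],
    [0,0,0],
    [0,0,0]
  ],
  "jaw": [0,0,0]
}}

```text
t: 15.78
position: [400.1, 189.1, 102.3]
eef_rot: [-180.0, 0.0, 95.7]
force: [1.5, -1.0, 0.5]
gripper_width: 0.005
```

{"api": "step_arm", "payload": {
  "linear": [
    [0,-0.5,0],
    [0,0,0],
    [0,0,0],
    [0,0,0]
  ],
  "twist": [
    [0,0,0],
    [0,0,0],
    [0,0,0],
    [0,0,0]
  ],
  "jaw": [0,0,0,0]
}}

```text
t: 16.27
position: [400.0, 188.7, 102.5]
eef_rot: [-180.0, -0.0, 95.7]
force: [-0.9, 0.4, 1.0]
gripper_width: 0.004
```

{"api": "step_arm", "payload": {
  "linear": [
    [0,0,1],
    [0,0,0],
    [0,0,0]
  ],
  "twist": [
    [0,0,0],
    [0,0,0],
    [0,0,0]
  ],
  "jaw": [0,0,0]
}}

```text
t: 16.65
position: [400.2, 188.6, 103.5]
eef_rot: [-180.0, 0.0, 95.7]
force: [0.3, 0.1, -0.2]
gripper_width: 0.007
```

The finger now floats free at z 103.5 with no button force, so the button is staying down by itself. I'll push the tab with the finger just clear of the face.

{"api": "step_arm", "payload": {
  "linear": [
    [0,0,1.5],
    [-0.1,1,0],
    [-0.1,1,0],
    [0,0,0],
    [0,0,0]
  ],
  "twist": [
    [0,0,0],
    [0,0,0],
    [0,0,0],
    [0,0,0],
    [0,0,0]
  ],
  "jaw": [0,0,0,0,0]
}}

```text
t: 17.27
position: [400.3, 189.2, 105.4]
eef_rot: [-180.0, 0.2, 95.7]
force: [-0.5, -7.6, 2.8]
gripper_width: 0.004
```

{"api": "step_arm", "payload": {
  "linear": [
    [-0.1,1,0],
    [0,0,0],
    [0,0,0]
  ],
  "twist": [
    [0,0,0],
    [0,0,0],
    [0,0,0]
  ],
  "jaw": [0,0,0]
}}

```text
t: 17.65
position: [400.3, 189.4, 105.4]
eef_rot: [-180.0, 0.3, 95.7]
force: [0.0, -10.9, 2.8]
gripper_width: 0.005
```

{"api": "step_arm", "payload": {
  "linear": [
    [0,-3,0],
    [0,0,10],
    [0,-20,20],
    [0,-20,10],
    [0,0,0]
  ],
  "twist": [
    [0,0,0],
    [0,0,0],
    [0,0,0],
    [0,0,0],
    [0,0,0]
  ],
  "jaw": [0,0,0,0,0]
}}

```text
t: 18.27
position: [400.9, 148.6, 146.8]
eef_rot: [179.8, -0.1, 95.6]
force: [0.4, -0.0, -0.8]
gripper_width: 0.003
```

Run:
```python
from h import *
import pickle
s=snapshot("wrist");pickle.dump(s,open("w2.pkl","wb"))
crop(s["image"],270,60,390,180,5,"pics/g_a.png")
c=snapshot("scene");crop(c["image"],245,165,315,225,11,"pics/g_b.png")
e=env.sense();print(e["t"],e["position"],e["force"])
```

```text
18.375 [400.05225519 149.07714959 145.35288295] [ 0.17282176 -0.59138318 -0.92887222]
```

View pics/g_a.png

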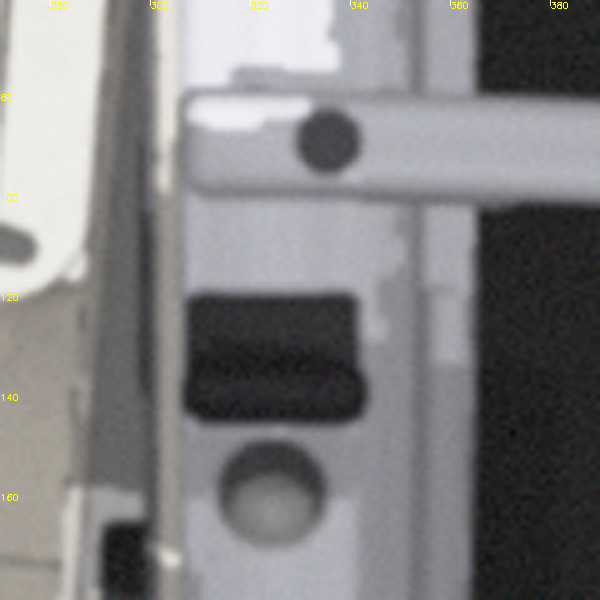

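View pics/g_b.png

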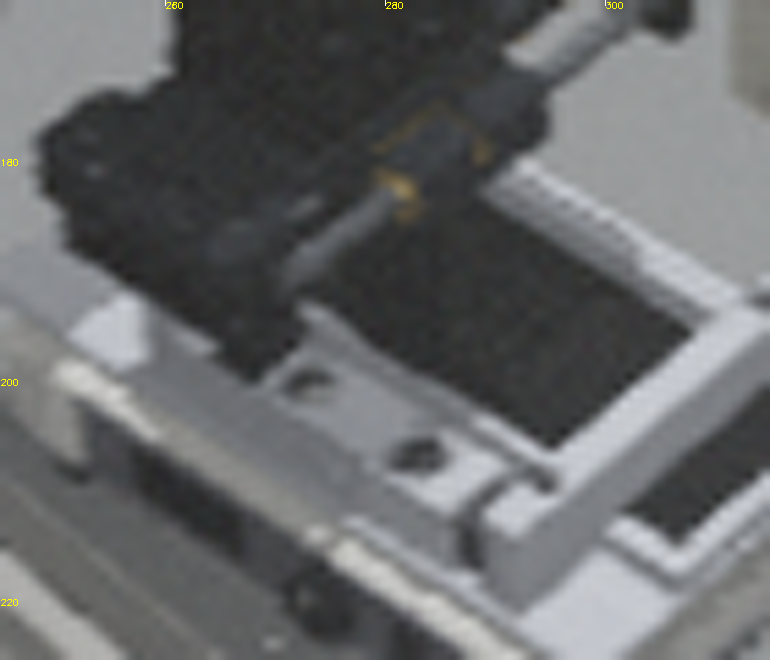

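The wrist view shows a dark crescent on the tab side of the hole, with the button low and tucked partly under the opposite edge. The tube is about 4 mm out and the button stays down. Now I push the tab alone, higher up, without touching the button.

{"api": "step_arm", "payload": {
  "linear": [
    [0,20,-12],
    [0,15,-12],
    [0,2,-14],
    [0,0,0],
    [0,0,0]
  ],
  "twist": [
    [0,0,0],
    [0,0,0],
    [0,0,0],
    [0,0,0],
    [0,0,0]
  ],
  "jaw": [0,0,0,0,0]
}}

```text
t: 19.0
position: [400.0, 185.5, 107.1]
eef_rot: [-180.0, 0.0, 95.7]
force: [0.5, 0.4, -0.4]
gripper_width: 0.004
```

{"api": "step_arm", "payload": {
  "linear": [
    [-0.1,1,0],
    [-0.1,1,0],
    [-0.1,1,0],
    [0,0,0],
    [0,0,0]
  ],
  "twist": [
    [0,0,0],
    [0,0,0],
    [0,0,0],
    [0,0,0],
    [0,0,0]
  ],
  "jaw": [0,0,0,0,0]
}}

```text
t: 19.62
position: [399.7, 188.6, 107.2]
eef_rot: [180.0, 0.0, 95.7]
force: [-0.7, 0.6, -0.3]
gripper_width: -0.0
```

{"api": "step_arm", "payload": {
  "linear": [
    [-0.1,1,0],
    [-0.1,1,0],
    [0,0,0],
    [0,0,0]
  ],
  "twist": [
    [0,0,0],
    [0,0,0],
    [0,0,0],
    [0,0,0]
  ],
  "jaw": [0,0,0,0]
}}

```text
t: 20.12
position: [399.6, 189.1, 107.2]
eef_rot: [-180.0, 0.2, 95.7]
force: [0.9, -7.3, 2.0]
gripper_width: 0.003
```

{"api": "step_arm", "payload": {
  "linear": [
    [-0.1,0.7,0],
    [0,0,0],
    [0,0,0],
    [0,0,0]
  ],
  "twist": [
    [0,0,0],
    [0,0,0],
    [0,0,0],
    [0,0,0]
  ],
  "jaw": [0,0,0,0]
}}

```text
t: 20.62
position: [399.7, 189.3, 107.2]
eef_rot: [-180.0, 0.3, 95.7]
force: [1.5, -9.2, 2.3]
gripper_width: 0.005
```

{"api": "step_arm", "payload": {
  "linear": [
    [0,0.7,0],
    [0,0,0],
    [0,0,0],
    [0,0,0]
  ],
  "twist": [
    [0,0,0],
    [0,0,0],
    [0,0,0],
    [0,0,0]
  ],
  "jaw": [0,0,0,0]
}}

```text
t: 21.12
position: [399.6, 189.4, 107.2]
eef_rot: [-180.0, 0.4, 95.7]
force: [0.1, -12.3, 3.8]
gripper_width: 0.004
```

{"api": "step_arm", "payload": {
  "linear": [
    [0,0.4,0],
    [0,0,0],
    [0,0,0],
    [0,0,0]
  ],
  "twist": [
    [0,0,0],
    [0,0,0],
    [0,0,0],
    [0,0,0]
  ],
  "jaw": [0,0,0,0]
}}

```text
t: 21.62
position: [399.6, 189.5, 107.2]
eef_rot: [-179.9, 0.4, 95.7]
force: [0.6, -13.2, 3.1]
gripper_width: 0.003
```

Blocked at 13 N, so I'm stopping there. I'll work out the button's state quantitatively from the last wrist picture before doing anything else.

Run:
```python
from h import *
import pickle
s=pickle.load(open("w2.pkl","rb"))
a=lambda x,y:(270+x/5-.4,60+y/5-.4)
th=np.radians(5.55);ex=np.array([np.cos(th),np.sin(th)]);ey=np.array([-ex[1],ex[0]]);B=np.array([401.3,187.3])
W=s["world_to_cam"];print("cam",-W[:3,:3].T@W[:3,3])
for n,p,z in [("hole c",a(272,495),91),("hole top",a(272,440),91),("hole bot",a(272,549),91),("hole L",a(219,490),91),("hole R",a(327,490),91),("dome topedge",a(272,470),91),("dome topedge",a(272,470),88),("bolt sl",a(328,140),102),("tab base",a(272,420),91),("tab top front",a(272,405),113),("tab top front",a(272,360),113),("tab top back",a(272,293),113)]:
    q=bpw(s,p,z);d=q[:2]-B;print(n,z,q.round(1),(d@ex).round(1),(d@ey).round(1))
im=s["image"][130:185,300:350];cv2.imwrite("pics/g_z.png",cv2.resize(im,None,fx=12,fy=10,interpolation=cv2.INTER_CUBIC)[:,:,::-1])
print("expected px of dome apex at B for z",[(z,pjw(s,[*B,z]).round(1)) for z in (84,88,91,98)])
```

```text
cam [393.43917765 216.17613062 305.74463044]
hole c 91 [400.3 190.7  91. ] -0.7 3.5
hole top 91 [399.5 198.4  91. ] -0.7 11.2
hole bot 91 [401.1 183.1  91. ] -0.7 -4.2
hole L 91 [392.9 190.7  91. ] -8.1 4.2
hole R 91 [407.9 192.1  91. ] 7.0 4.2
dome topedge 91 [399.9 194.2  91. ] -0.7 7.0
dome topedge 88 [400.  193.9  88. ] -0.6 6.7
bolt sl 102 [402.6 239.5 102. ] 6.3 51.8
tab base 91 [399.2 201.1  91. ] -0.7 14.0
tab top front 113 [398.5 204.5 113. ] -1.2 17.4
tab top front 113 [397.9 210.1 113. ] -1.2 23.1
tab top back 113 [397.1 218.4 113. ] -1.2 31.4
expected px of dome apex at B for z [(84, array([324.7, 162.2])), (88, array([324.9, 162.9])), (91, array([325. , 163.5])), (98, array([325.2, 164.9]))]
```

View pics/g_z.png

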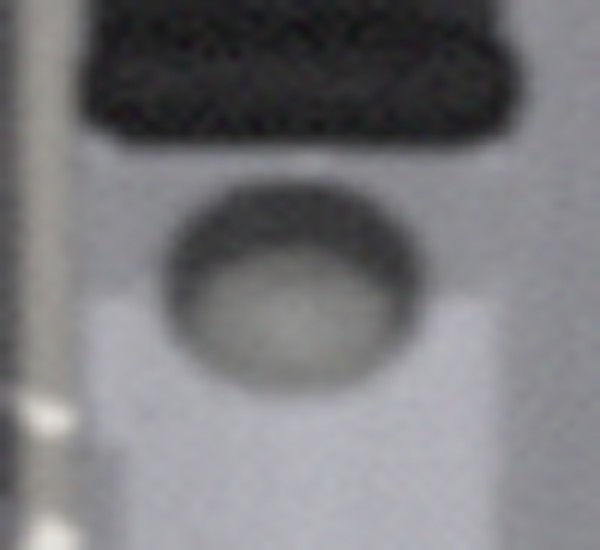

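The numbers fit a spherical dome: the tube is about 3.7 mm out, the button is level with the face, and the hole's lower edge is just on the dome's steep part. So the 12 N ride-under push is still ahead. Part of the earlier force went into friction, so I continue in small steps with the tab-only push, staying under 15 N.

{"api": "step_arm", "payload": {
  "linear": [
    [0,0.2,0],
    [0,0,0],
    [0,0,0],
    [0,0,0]
  ],
  "twist": [
    [0,0,0],
    [0,0,0],
    [0,0,0],
    [0,0,0]
  ],
  "jaw": [0,0,0,0]
}}

```text
t: 22.12
position: [399.6, 189.6, 107.2]
eef_rot: [-179.9, 0.5, 95.7]
force: [0.5, -13.2, 4.6]
gripper_width: 0.007
```

{"api": "step_arm", "payload": {
  "linear": [
    [0,0.2,0],
    [0,0,0],
    [0,0,0],
    [0,0,0]
  ],
  "twist": [
    [0,0,0],
    [0,0,0],
    [0,0,0],
    [0,0,0]
  ],
  "jaw": [0,0,0,0]
}}

```text
t: 22.62
position: [399.6, 189.6, 107.2]
eef_rot: [-179.9, 0.5, 95.7]
force: [0.2, -14.0, 3.6]
gripper_width: 0.01
```

{"api": "step_arm", "payload": {
  "linear": [
    [0,0.2,0.2],
    [0,0,0],
    [0,0,0],
    [0,0,0]
  ],
  "twist": [
    [0,0,0],
    [0,0,0],
    [0,0,0],
    [0,0,0]
  ],
  "jaw": [0,0,0,0]
}}

```text
t: 23.12
position: [399.6, 189.7, 107.2]
eef_rot: [-179.9, 0.5, 95.7]
force: [0.4, -13.5, 3.5]
gripper_width: 0.002
```

Run:
```python
from h import *
F=[]
for i in range(4):
    e=env.sense();F.append(e["force"]);s=snapshot("wrist")
print(e["t"],e["position"],np.mean(F,0),np.std(F,0))
cv2.imwrite("pics/h.png",s["image"][:,:,::-1])
c=snapshot("scene");crop(c["image"],245,165,315,225,11,"pics/h_b.png")
```

```text
23.275 [399.60329838 189.66139255 107.21430227] [  0.52341983 -14.11432091   3.26980929] [0.1857277  0.61367196 0.50195613]
```

View pics/h_b.png

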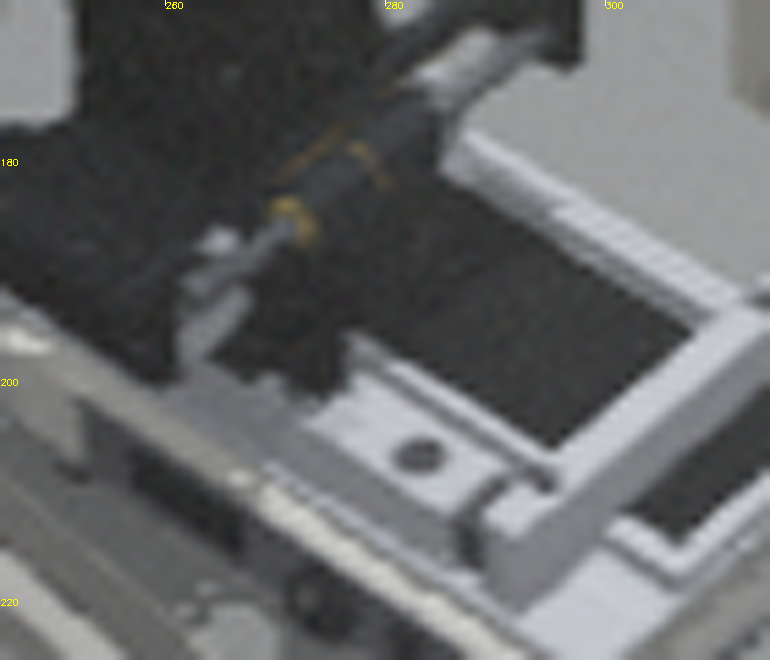

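Tab-only push averages 14.1 N and nothing moves, so I stop there. I'll relax, press the button level again with the finger, and push while it is held down firmly.

{"api": "step_arm", "payload": {
  "linear": [
    [0.4,-3.5,0],
    [0,0,-3],
    [0,0,-1.5],
    [0,0,0],
    [0,0,0]
  ],
  "twist": [
    [0,0,0],
    [0,0,0],
    [0,0,0],
    [0,0,0],
    [0,0,0]
  ],
  "jaw": [0,0,0,0,0]
}}

```text
t: 24.0
position: [400.3, 189.2, 103.1]
eef_rot: [179.9, 0.1, 95.7]
force: [0.7, -6.3, 2.5]
gripper_width: 0.002
```

{"api": "step_arm", "payload": {
  "linear": [
    [0,0,-0.7],
    [0,0,0],
    [0,0,0]
  ],
  "twist": [
    [0,0,0],
    [0,0,0],
    [0,0,0]
  ],
  "jaw": [0,0,0]
}}

```text
t: 24.38
position: [400.3, 189.2, 102.6]
eef_rot: [179.9, 0.1, 95.7]
force: [0.7, -4.8, 4.4]
gripper_width: 0.004
```

{"api": "step_arm", "payload": {
  "linear": [
    [0,0,-0.7],
    [0,0,0],
    [0,0,0]
  ],
  "twist": [
    [0,0,0],
    [0,0,0],
    [0,0,0]
  ],
  "jaw": [0,0,0]
}}

```text
t: 24.75
position: [400.4, 189.2, 102.2]
eef_rot: [179.9, 0.1, 95.7]
force: [-0.7, -6.1, 5.6]
gripper_width: 0.01
```

{"api": "step_arm", "payload": {
  "linear": [
    [0,0,-1.5],
    [0,0,0],
    [0,0,0]
  ],
  "twist": [
    [0,0,0],
    [0,0,0],
    [0,0,0]
  ],
  "jaw": [0,0,0]
}}

```text
t: 25.12
position: [400.5, 189.2, 102.1]
eef_rot: [180.0, 0.1, 95.7]
force: [-4.2, -7.6, 13.7]
gripper_width: 0.006
```

{"api": "step_arm", "payload": {
  "linear": [
    [0,0,-1.5],
    [0,0,0],
    [0,0,0]
  ],
  "twist": [
    [0,0,0],
    [0,0,0],
    [0,0,0]
  ],
  "jaw": [0,0,0]
}}

```text
t: 25.5
position: [400.5, 189.3, 101.9]
eef_rot: [-180.0, 0.1, 95.7]
force: [-8.6, -9.0, 21.5]
gripper_width: 0.004
```

{"api": "step_arm", "payload": {
  "linear": [
    [-0.5,1,0],
    [0,0,0],
    [0,0,0]
  ],
  "twist": [
    [0,0,0],
    [0,0,0],
    [0,0,0]
  ],
  "jaw": [0,0,0]
}}

```text
t: 25.88
position: [400.5, 189.8, 102.0]
eef_rot: [179.9, 0.2, 95.7]
force: [-6.5, -11.7, 20.9]
gripper_width: 0.003
```

{"api": "step_arm", "payload": {
  "linear": [
    [-0.2,0.6,0],
    [0,0,0],
    [0,0,0]
  ],
  "twist": [
    [0,0,0],
    [0,0,0],
    [0,0,0]
  ],
  "jaw": [0,0,0]
}}

```text
t: 26.25
position: [400.5, 189.9, 102.0]
eef_rot: [179.9, 0.2, 95.7]
force: [-5.1, -14.1, 21.0]
gripper_width: 0.005
```

{"api": "step_arm", "payload": {
  "linear": [
    [-0.2,0.6,0],
    [0,0,0],
    [0,0,0]
  ],
  "twist": [
    [0,0,0],
    [0,0,0],
    [0,0,0]
  ],
  "jaw": [0,0,0]
}}

```text
t: 26.62
position: [400.5, 190.1, 102.0]
eef_rot: [179.9, 0.3, 95.7]
force: [-4.1, -15.1, 21.2]
gripper_width: 0.003
```

It is moving slowly now (190.1). Part of Fy is friction under the 21 N press, so the push on the edge is below the reading.

{"api": "step_arm", "payload": {
  "linear": [
    [-0.2,0.4,0],
    [0,0,0],
    [0,0,0],
    [0,0,0]
  ],
  "twist": [
    [0,0,0],
    [0,0,0],
    [0,0,0],
    [0,0,0]
  ],
  "jaw": [0,0,0,0]
}}

```text
t: 27.12
position: [400.4, 190.2, 102.0]
eef_rot: [179.9, 0.4, 95.7]
force: [-4.1, -15.7, 20.4]
gripper_width: 0.004
```

{"api": "step_arm", "payload": {
  "linear": [
    [0,0.4,0],
    [0,0,0],
    [0,0,0],
    [0,0,0]
  ],
  "twist": [
    [0,0,0],
    [0,0,0],
    [0,0,0],
    [0,0,0]
  ],
  "jaw": [0,0,0,0]
}}

```text
t: 27.62
position: [400.2, 192.5, 101.9]
eef_rot: [179.9, 0.1, 95.7]
force: [-5.0, -8.2, 18.9]
gripper_width: 0.007
```

Run:
```python
from h import *
c=snapshot("scene");crop(c["image"],245,165,315,225,11,"pics/i_b.png")
e=env.sense();print(e["t"],e["position"],e["force"],e["ft_torque"])
def cen(im):
    g=cv2.cvtColor(im,cv2.COLOR_RGB2GRAY).astype(float)[204:210,279:287]
    print(g.astype(int))
cen(c["image"])
```

```text
27.675 [400.18243908 192.45525128 101.94701065] [-5.13209863 -8.95490829 18.41140408] [-1.44940338  1.10444082 -0.04575523]
[[195 181 141 118 121 173 191 166]
 [181 138  91  89  89 109 176 195]
 [171 122  93  92  93 111 175 195]
 [183 171 133 119 141 181 196 198]
 [130 165 190 194 195 193 197 196]
 [122 112 147 185 194 195 194 178]]
```

It rode under: the tube jumped to 192.5 and the force dropped to 8 N. I continue and ease the press.

{"api": "step_arm", "payload": {
  "linear": [
    [-0.1,1,1],
    [-0.1,1,1],
    [0,0,1],
    [0,0,0],
    [0,0,0]
  ],
  "twist": [
    [0,0,0],
    [0,0,0],
    [0,0,0],
    [0,0,0],
    [0,0,0]
  ],
  "jaw": [0,0,0,0,0]
}}

```text
t: 28.3
position: [399.8, 194.3, 102.2]
eef_rot: [179.8, 0.1, 95.7]
force: [3.0, -5.7, 1.8]
gripper_width: 0.006
```

{"api": "step_arm", "payload": {
  "linear": [
    [0.7,0,2],
    [-0.1,1,1],
    [-0.1,1,1],
    [0,0,0],
    [0,0,0]
  ],
  "twist": [
    [0,0,0],
    [0,0,0],
    [0,0,0],
    [0,0,0],
    [0,0,0]
  ],
  "jaw": [0,0,0,0,0]
}}

```text
t: 28.92
position: [398.2, 195.7, 104.0]
eef_rot: [-179.9, 0.1, 95.7]
force: [2.2, -5.5, -3.6]
gripper_width: 0.004
```

It slides freely at about 5.5 N. The next hole is expected near TCP y of 227. I advance at moderate speed, then slowly.

{"api": "step_arm", "payload": {
  "linear": [
    [0.6,2,0.5],
    [0.2,2,0.5],
    [-0.2,2,0],
    [-0.2,2,0],
    [-0.2,2,0]
  ],
  "twist": [
    [0,0,0],
    [0,0,0],
    [0,0,0],
    [0,0,0],
    [0,0,0]
  ],
  "jaw": [0,0,0,0,0]
}}

```text
t: 29.55
position: [397.3, 205.1, 104.1]
eef_rot: [-179.7, 0.2, 95.7]
force: [0.8, -7.6, -5.2]
gripper_width: 0.002
```

{"api": "step_arm", "payload": {
  "linear": [
    [-0.2,2,0],
    [-0.2,2,0],
    [-0.2,2,0],
    [-0.2,2,0],
    [0,0,0]
  ],
  "twist": [
    [0,0,0],
    [0,0,0],
    [0,0,0],
    [0,0,0],
    [0,0,0]
  ],
  "jaw": [0,0,0,0,0]
}}

```text
t: 30.18
position: [396.5, 213.7, 104.3]
eef_rot: [-179.7, 0.1, 95.7]
force: [-0.1, -4.9, -4.7]
gripper_width: 0.004
```

{"api": "step_arm", "payload": {
  "linear": [
    [0.3,2,0],
    [0.2,2,0],
    [0,2,0],
    [0,1,0],
    [0,0,0]
  ],
  "twist": [
    [0,0,0],
    [0,0,0],
    [0,0,0],
    [0,0,0],
    [0,0,0]
  ],
  "jaw": [0,0,0,0,0]
}}

```text
t: 30.8
position: [396.9, 220.9, 104.8]
eef_rot: [-179.7, 0.1, 95.7]
force: [-2.5, -4.6, -2.3]
gripper_width: 0.005
```

{"api": "step_arm", "payload": {
  "linear": [
    [-0.1,1,0],
    [-0.1,1,0],
    [0,0,0]
  ],
  "twist": [
    [0,0,0],
    [0,0,0],
    [0,0,0]
  ],
  "jaw": [0,0,0]
}}

```text
t: 31.18
position: [398.3, 223.8, 106.1]
eef_rot: [-179.9, -0.0, 95.7]
force: [0.1, -2.8, -1.5]
gripper_width: 0.004
```

{"api": "step_arm", "payload": {
  "linear": [
    [-0.1,0.7,0],
    [-0.1,0.7,0],
    [0,0,0]
  ],
  "twist": [
    [0,0,0],
    [0,0,0],
    [0,0,0]
  ],
  "jaw": [0,0,0]
}}

```text
t: 31.55
position: [399.0, 225.6, 107.0]
eef_rot: [179.9, -0.1, 95.7]
force: [-0.7, -1.3, -0.2]
gripper_width: 0.003
```

{"api": "step_arm", "payload": {
  "linear": [
    [-0.1,0.7,0],
    [0,0,0],
    [0,0,0]
  ],
  "twist": [
    [0,0,0],
    [0,0,0],
    [0,0,0]
  ],
  "jaw": [0,0,0]
}}

```text
t: 31.92
position: [398.7, 226.1, 106.9]
eef_rot: [179.9, -0.1, 95.7]
force: [0.5, -1.0, 0.6]
gripper_width: 0.002
```

{"api": "step_arm", "payload": {
  "linear": [
    [-0.1,0.7,0],
    [0,0,0],
    [0,0,0]
  ],
  "twist": [
    [0,0,0],
    [0,0,0],
    [0,0,0]
  ],
  "jaw": [0,0,0]
}}

```text
t: 32.3
position: [398.6, 226.3, 106.8]
eef_rot: [180.0, 0.0, 95.7]
force: [0.4, -2.1, 0.3]
gripper_width: 0.006
```

{"api": "step_arm", "payload": {
  "linear": [
    [-0.1,0.7,0],
    [0,0,0],
    [0,0,0]
  ],
  "twist": [
    [0,0,0],
    [0,0,0],
    [0,0,0]
  ],
  "jaw": [0,0,0]
}}

```text
t: 32.67
position: [398.6, 227.0, 106.7]
eef_rot: [180.0, 0.0, 95.7]
force: [1.4, -3.4, 2.6]
gripper_width: 0.004
```

Run:
```python
from h import *
c=snapshot("scene");crop(c["image"],245,165,315,225,11,"pics/j_b.png")
e=env.sense();print(e["t"],e["position"],e["force"])
```

```text
32.725 [398.53500576 227.02969032 106.73306317] [ 1.31721575 -3.87700591  3.82142732]
```

View pics/j_b.png

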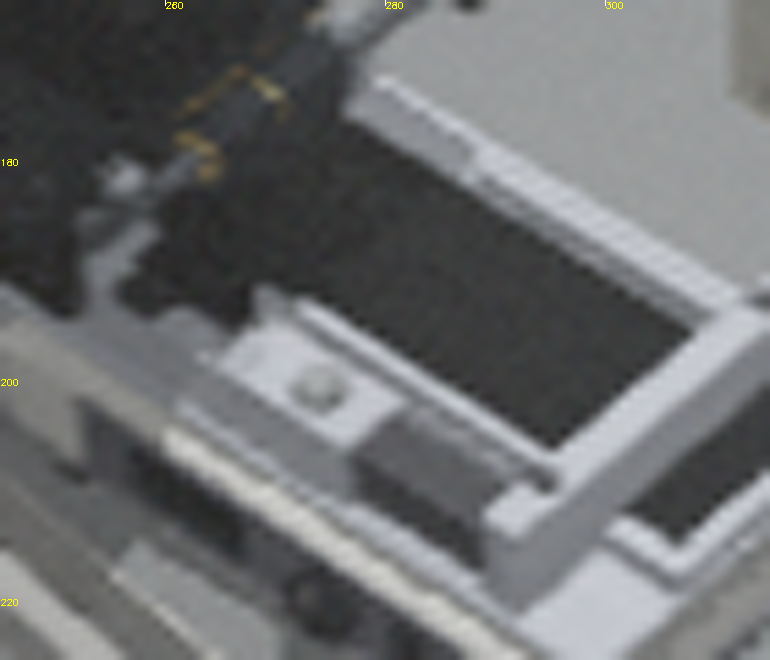

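The button is up as a bright dome in the second hole at (273.6,200), and the inner tube is exposed: the holder is locked at its longer length. Now I go to the rack at (464,-63).

{"api": "step_arm", "payload": {
  "linear": [
    [0,-5,0],
    [0,-3,30],
    [0,-6,50],
    [13,-55,5],
    [13,-55,0]
  ],
  "twist": [
    [0,0,0],
    [0,0,0],
    [0,0,0],
    [0,0,-2.5],
    [0,0,-2.5]
  ],
  "jaw": [0,0,0,80,80]
}}

```text
t: 33.35
position: [424.5, 102.8, 192.3]
eef_rot: [179.9, -0.1, 90.7]
force: [0.4, 0.1, -1.2]
gripper_width: 0.161
```

{"api": "step_arm", "payload": {
  "linear": [
    [13,-55,0],
    [13,-55,0],
    [13,-55,0],
    [0,0,0],
    [0,0,0]
  ],
  "twist": [
    [0,0,-2.5],
    [0,0,-2.5],
    [0,0,-2.5],
    [0,0,0],
    [0,0,0]
  ],
  "jaw": [80,80,80,80,80]
}}

```text
t: 33.98
position: [462.7, -61.3, 190.7]
eef_rot: [-179.9, -0.1, 83.1]
force: [-0.4, -0.4, -0.9]
gripper_width: 0.683
```

Run:
```python
from h import *
s=snapshot("wrist");cv2.imwrite("pics/k.png",s["image"][:,:,::-1])
e=env.sense();print(e["t"],e["position"],e["eef_rot"],e["force"],e["gripper_width"])
s=snapshot("top");crop(s["image"],240,190,420,270,4,"pics/k_t.png")
```

```text
34.025 [462.73476293 -60.81978132 190.84048339] [-1.79939016e+02 -6.73520567e-02  8.32213985e+01] [-0.87268196 -0.23559785 -0.46410992] 0.7286102207529176
```

View pics/k.png

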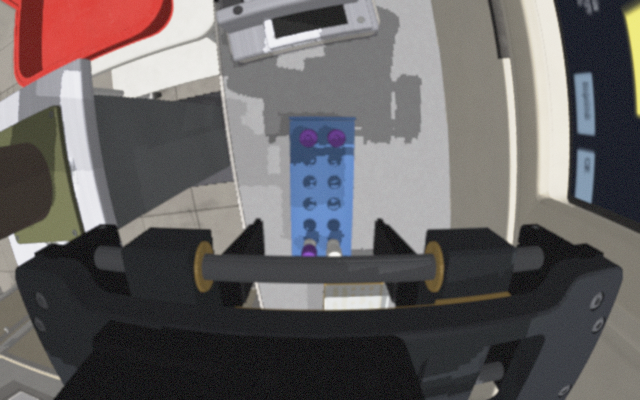

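View pics/k_t.png

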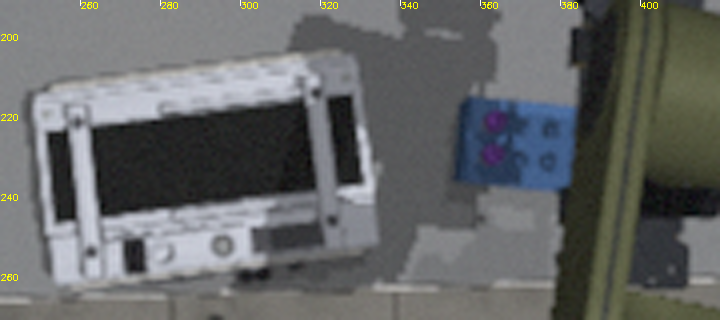

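The top view confirms the holder is lengthened, with the button up in the second hole and the first hole now empty by the tab. The rack lies centred and aligned between the fingers. I descend.

{"api": "step_arm", "payload": {
  "linear": [
    [1,-2,-40],
    [0,0,-40],
    [0,0,-35],
    [0,0,-25],
    [0,0,0]
  ],
  "twist": [
    [0,0,0],
    [0,0,0],
    [0,0,0],
    [0,0,0],
    [0,0,0]
  ],
  "jaw": [84,84,84,84,84]
}}

```text
t: 34.7
position: [462.1, -62.0, 49.3]
eef_rot: [-179.7, -0.1, 83.3]
force: [0.4, 0.6, 0.9]
gripper_width: 0.884
```

{"api": "step_arm", "payload": {
  "linear": [
    [0,0,-10],
    [0,0,-8],
    [0,0,0],
    [0,0,0]
  ],
  "twist": [
    [0,0,0],
    [0,0,0],
    [0,0,0],
    [0,0,0]
  ],
  "jaw": [84,84,84,84]
}}

```text
t: 35.2
position: [464.5, -64.1, 33.9]
eef_rot: [180.0, 0.0, 83.2]
force: [0.5, -0.7, 0.3]
gripper_width: 0.885
```

{"api": "step_arm", "payload": {
  "linear": [
    [0,0,-1],
    [0,0,0],
    [0,0,0],
    [0,0,0],
    [0,0,0]
  ],
  "twist": [
    [0,0,0],
    [0,0,0],
    [0,0,0],
    [0,0,0],
    [0,0,0]
  ],
  "jaw": [70,60,50,45,45],
  "grip_force": 25
}}

```text
t: 35.83
position: [464.4, -64.0, 32.5]
eef_rot: [180.0, 0.0, 83.2]
force: [1.7, 0.1, 0.0]
gripper_width: 0.565
```

{"api": "step_arm", "payload": {
  "linear": [
    [0,0,0],
    [0,0,0],
    [0,0,0]
  ],
  "twist": [
    [0,0,0],
    [0,0,0],
    [0,0,0]
  ],
  "jaw": [45,45,45]
}}

```text
t: 36.2
position: [464.4, -64.0, 32.6]
eef_rot: [180.0, 0.0, 83.2]
force: [0.5, -0.5, -0.1]
gripper_width: 0.567
```

Gripped at 53.9 mm, which matches the 54 mm shelf width. I lift and carry to above the bay.

{"api": "step_arm", "payload": {
  "linear": [
    [0,0,15],
    [0,0,35],
    [0,0,40],
    [0,0,35],
    [0,15,5]
  ],
  "twist": [
    [0,0,0],
    [0,0,0],
    [0,0,0],
    [0,0,0],
    [0,0,0]
  ],
  "jaw": [45,45,45,45,45]
}}

```text
t: 36.83
position: [465.8, -49.2, 165.9]
eef_rot: [179.7, 0.0, 83.1]
force: [0.5, -0.2, -2.8]
gripper_width: 0.558
```

{"api": "step_arm", "payload": {
  "linear": [
    [0,35,0],
    [0,50,0],
    [0,50,0],
    [0,50,0],
    [0,35,0]
  ],
  "twist": [
    [0,0,2],
    [0,0,3],
    [0,0,3],
    [0,0,3],
    [0,0,1.3]
  ],
  "jaw": [45,45,45,45,45]
}}

```text
t: 37.45
position: [462.1, 173.6, 160.4]
eef_rot: [-179.8, 0.0, 95.6]
force: [-0.2, -0.4, -2.5]
gripper_width: 0.568
```

{"api": "step_arm", "payload": {
  "linear": [
    [-1.5,20,0],
    [-1,7,0],
    [0,0,0],
    [0,0,0]
  ],
  "twist": [
    [0,0,0],
    [0,0,0],
    [0,0,0],
    [0,0,0]
  ],
  "jaw": [45,45,45,45]
}}

```text
t: 37.95
position: [461.4, 197.4, 162.0]
eef_rot: [-180.0, 0.0, 95.4]
force: [-0.7, -0.0, -2.6]
gripper_width: 0.564
```

Run:
```python
from h import *
import pickle
s=snapshot("wrist");cv2.imwrite("pics/l.png",s["image"][:,:,::-1]);pickle.dump(s,open("w3.pkl","wb"))
e=env.sense();print(e["t"],e["position"],e["eef_rot"],e["force"],e["gripper_width"])
s=snapshot("scene");crop(s["image"],220,110,340,240,5,"pics/l_s.png");pickle.dump(s,open("sc3.pkl","wb"))
```

```text
38.0 [461.60916681 197.37501283 162.18417083] [-1.79974374e+02  1.53073282e-02  9.54033862e+01] [ 0.08852565  0.98632543 -3.51009528] 0.5635336886926139
```

View pics/l.png

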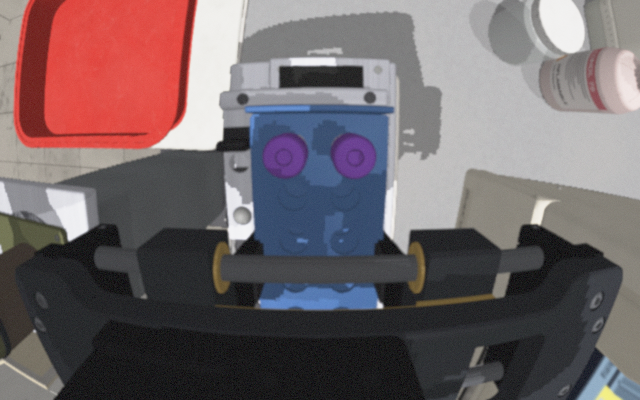

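View pics/l_s.png

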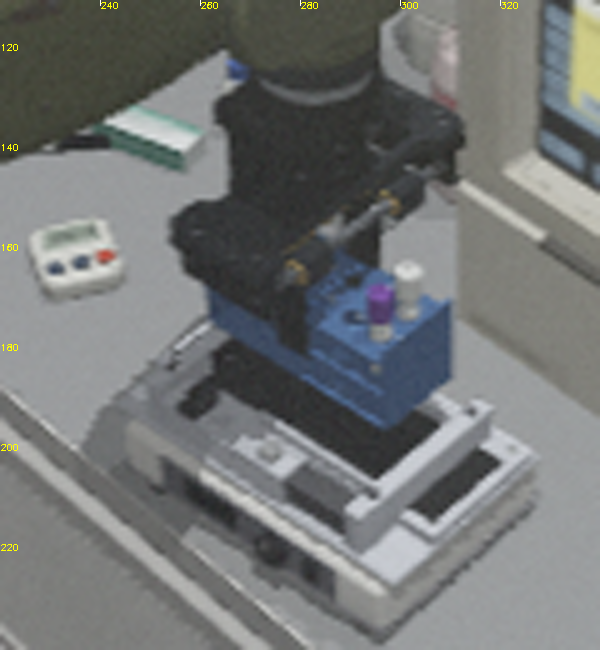

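Run:
```python
from h import *
import pickle
s=pickle.load(open("w3.pkl","rb"));sc=pickle.load(open("sc3.pkl","rb"))
crop(s["image"],220,50,420,190,4,"pics/l_z.png")
th=np.radians(5.5);ex=np.array([np.cos(th),np.sin(th)]);ey=np.array([-ex[1],ex[0]])
P=[bpw(s,p,218.6) for p in [(285,156.5),(353.5,156.5)]]
print(P,(P[0]+P[1])/2); m=((P[0]+P[1])/2)[:2]-55.2*ey; print("rack mid from wrist",m)
for p in [(242,98.5),(370,97)]: print("slide bolt",bpw(s,p,102))
c=lambda x,y:(220+x/5-.4,110+y/5-.4)
for n,p in [("purple",(381,292)),("white",(409,270))]: print("scene",n,bp(sc,c(*p),218.6))
Q=(bp(sc,c(381,292),218.6)+bp(sc,c(409,270),218.6))/2;print("rack mid scene",Q[:2]+55.2*ey)
for n,p in [("fix f",(366,499)),("fix b",(481,408))]: print(n,bp(sc,c(*p),102))
```

```text
[array([444.58733414, 252.4839563 , 218.6       ]), array([467.27994722, 254.63990423, 218.6       ])] [455.93364068 253.56193027 218.6       ]
rack mid from wrist [461.22432622 198.61606012]
slide bolt [398.60596413 277.25162072 102.        ]
slide bolt [488.78226553 286.06907529 102.        ]
scene purple [451.79923709 141.94933031 218.6       ]
scene white [476.25439451 144.60545553 218.6       ]
rack mid scene [458.73613026 198.22326307]
fix f [407.34307326 110.58161809 102.        ]
fix b [509.43836267 117.71623188 102.        ]
```

View pics/l_z.png

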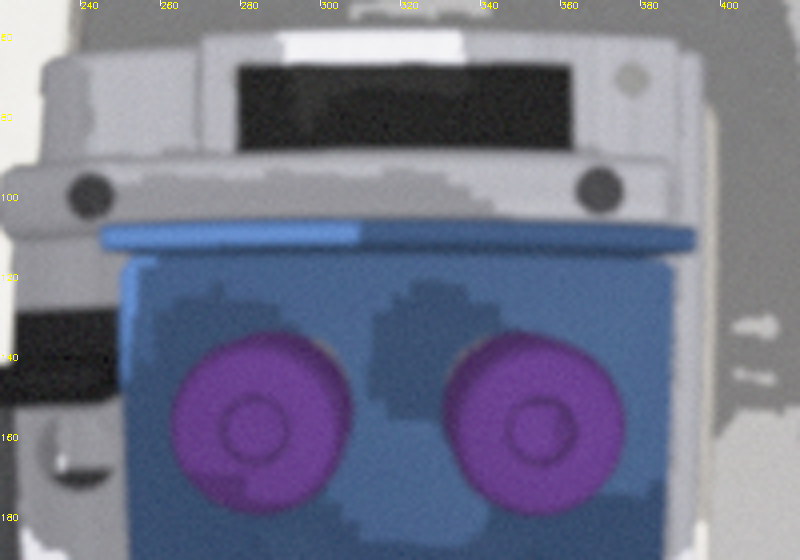

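Measured rack middle (461.2,198.6) against bay middle (462.1,199.1): within 1 mm, and the yaws match. I make a small correction and lower, watching force.

{"api": "step_arm", "payload": {
  "linear": [
    [0.5,0.5,-12],
    [0,0,-10],
    [0,0,0],
    [0,0,0]
  ],
  "twist": [
    [0,0,0],
    [0,0,0],
    [0,0,0],
    [0,0,0]
  ],
  "jaw": [45,45,45,45]
}}

```text
t: 38.55
position: [462.2, 198.5, 140.3]
eef_rot: [-180.0, 0.0, 95.5]
force: [0.5, 1.1, -1.8]
gripper_width: 0.567
```

{"api": "step_arm", "payload": {
  "linear": [
    [0,0,-4],
    [0,0,-4],
    [0,0,0],
    [0,0,0]
  ],
  "twist": [
    [0,0,0],
    [0,0,0],
    [0,0,0],
    [0,0,0]
  ],
  "jaw": [45,45,45,45]
}}

```text
t: 39.05
position: [462.2, 198.6, 132.5]
eef_rot: [180.0, -0.0, 95.5]
force: [-0.4, 0.6, -1.3]
gripper_width: 0.563
```

{"api": "step_arm", "payload": {
  "linear": [
    [0,0,-4],
    [0,0,-4],
    [0,0,0],
    [0,0,0]
  ],
  "twist": [
    [0,0,0],
    [0,0,0],
    [0,0,0],
    [0,0,0]
  ],
  "jaw": [45,45,45,45]
}}

```text
t: 39.55
position: [462.2, 198.6, 124.4]
eef_rot: [-180.0, 0.0, 95.5]
force: [0.2, 0.2, -2.5]
gripper_width: 0.562
```

The rack's underside is at about 92 mm, below the stop tops, with no contact. I continue.

{"api": "step_arm", "payload": {
  "linear": [
    [0,-0.3,-4],
    [0,0,-4],
    [0,0,-3],
    [0,0,0],
    [0,0,0]
  ],
  "twist": [
    [0,0,0],
    [0,0,0],
    [0,0,0],
    [0,0,0],
    [0,0,0]
  ],
  "jaw": [45,45,45,45,45]
}}

```text
t: 40.17
position: [462.3, 198.3, 113.5]
eef_rot: [180.0, -0.0, 95.5]
force: [0.7, -0.3, -1.9]
gripper_width: 0.57
```

{"api": "step_arm", "payload": {
  "linear": [
    [0,0,-1],
    [0,0,-1],
    [0,0,0],
    [0,0,0]
  ],
  "twist": [
    [0,0,0],
    [0,0,0],
    [0,0,0],
    [0,0,0]
  ],
  "jaw": [45,45,45,45]
}}

```text
t: 40.67
position: [462.2, 198.3, 111.5]
eef_rot: [180.0, -0.0, 95.5]
force: [-0.9, 1.0, -2.8]
gripper_width: 0.564
```

{"api": "step_arm", "payload": {
  "linear": [
    [0,0,-1],
    [0,0,0],
    [0,0,0]
  ],
  "twist": [
    [0,0,0],
    [0,0,0],
    [0,0,0]
  ],
  "jaw": [45,45,45]
}}

```text
t: 41.05
position: [462.3, 198.3, 110.6]
eef_rot: [180.0, -0.0, 95.5]
force: [0.5, 0.1, -1.1]
gripper_width: 0.568
```

{"api": "step_arm", "payload": {
  "linear": [
    [0,0,-0.7],
    [0,0,0],
    [0,0,0]
  ],
  "twist": [
    [0,0,0],
    [0,0,0],
    [0,0,0]
  ],
  "jaw": [45,45,45]
}}

```text
t: 41.42
position: [462.3, 198.3, 110.5]
eef_rot: [180.0, -0.0, 95.5]
force: [-2.6, -1.4, 4.6]
gripper_width: 0.566
```

Touchdown at TCP z 110.5, as predicted for flat on the deck. I relieve the load, open modestly to stay clear of the tab and tube, and rise.

{"api": "step_arm", "payload": {
  "linear": [
    [0,0,0.5],
    [0,0,0],
    [0,0,0],
    [0,0,0],
    [0,0,0]
  ],
  "twist": [
    [0,0,0],
    [0,0,0],
    [0,0,0],
    [0,0,0],
    [0,0,0]
  ],
  "jaw": [54,58,63,67,67]
}}

```text
t: 42.05
position: [462.2, 198.2, 110.1]
eef_rot: [-180.0, 0.0, 95.5]
force: [-1.5, -0.3, 1.1]
gripper_width: 0.703
```

{"api": "step_arm", "payload": {
  "linear": [
    [0,0,0],
    [0,0,5],
    [0,0,15],
    [0,0,30],
    [0,0,40]
  ],
  "twist": [
    [0,0,0],
    [0,0,0],
    [0,0,0],
    [0,0,0],
    [0,0,0]
  ],
  "jaw": [67,67,67,67,67]
}}

```text
t: 42.68
position: [461.8, 198.1, 201.4]
eef_rot: [-179.9, 0.0, 95.5]
force: [0.6, 0.1, 1.1]
gripper_width: 0.706
```

{"api": "step_arm", "payload": {
  "linear": [
    [0,-30,40],
    [0,-55,10],
    [0,-55,0],
    [0,-50,0],
    [0,0,0]
  ],
  "twist": [
    [0,0,0],
    [0,0,0],
    [0,0,0],
    [0,0,0],
    [0,0,0]
  ],
  "jaw": [67,67,67,67,67]
}}

```text
t: 43.3
position: [462.4, 5.7, 251.7]
eef_rot: [179.9, 0.0, 95.2]
force: [-0.1, -0.6, 0.3]
gripper_width: 0.706
```

Run:
```python
from h import *
e=env.sense();print(e["t"],e["position"],e["eef_rot"],e["force"],e["gripper_width"])
s=snapshot("wrist");crop(s["image"],230,0,430,140,4,"pics/m_w.png")
s=snapshot("scene");crop(s["image"],225,120,335,240,5,"pics/m_s.png")
s=snapshot("top");crop(s["image"],150,140,480,270,2,"pics/m_t.png")
```

```text
43.3 [462.36175569   5.6947603  251.70939279] [1.79890896e+02 4.21097702e-02 9.51580059e+01] [-0.1174058  -0.62831954  0.31700394] 0.7057585587402494
```

View pics/m_w.png

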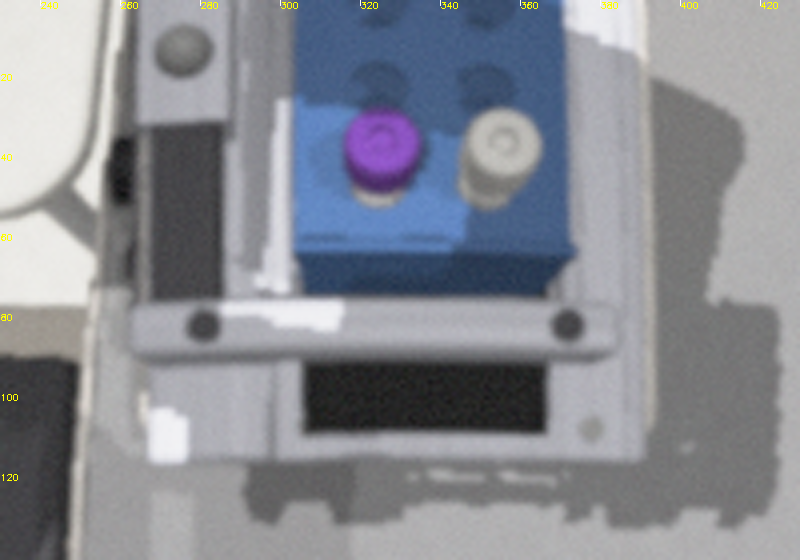

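View pics/m_s.png

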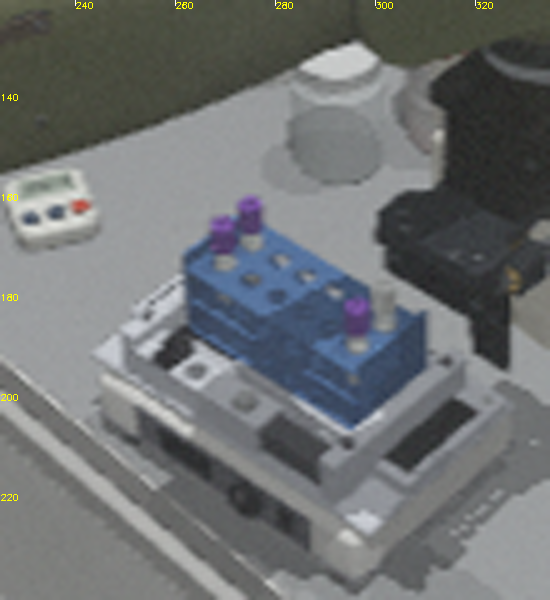

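View pics/m_t.png

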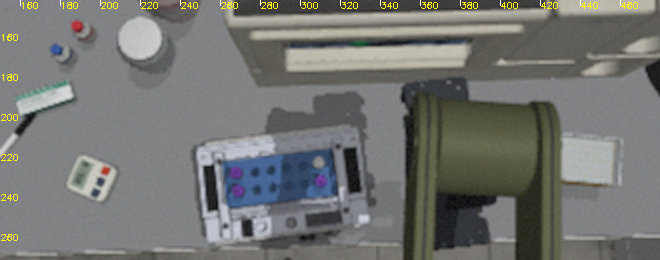

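The rack sits upright between both stops, with the button up in the second hole. The gripper is clear, and the timer, jar and tip box are where they were. Handing in.

```bash
python3 -c "
from cell import env
print(env.finish_job())"
```

```text
the job is handed in; nothing more can be done
None
```

The rack is standing upright in the lengthened bay, released, and I handed the job in at about 43 s. I pressed the button level and pushed the tab outward about 42 mm, until the button popped up in the next hole. Then I gripped the rack at mid-length and set it on the deck.

**Last checks:**
- **Holder:** the pictures show the button up in the second hole.
- **Rack:** it sits between both end stops. It touched down at TCP height 110.5 mm, as predicted for lying flat on the deck.
- **Clearance:** the gripper is well clear, and the tip box, jar and timer look unmoved.

**What did not go smoothly:**
- **Early contact:** before pressing the button, the finger brushed the tab with about 4.5 N.
- **Push force above 15 N:** the button needed a firmer press than expected, about 20 N down, and several tries before it rode under the edge. During those tries the wrist read up to 15.7 N along the push. Part of that was friction of the finger on the button, so I believe the push on the edge stayed below 15 N. I could not measure that force separately.

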